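Make up a plaster coffer panel in the fence corner

TASK

Make up the plaster coffer panel on the setting-out board: first clear the leaf tool off it into the tool tray, lying flat, then push the still empty panel square and flush into the corner of the two fences. Then build up the centre ornament in its square middle recess, the plinth first, the collar in the plinth's socket and the rosette in the collar's socket, and set every round boss, dome up, into a corner recess of its own (in any order). Everything must sit upright and fully home with the panel still flush in the corner at the end; leave the spare finial, the bowl, the jar and the brush where they are.

Things in the scene. Friction and masses are not known exactly. Their poses are not given: they have to be found in the camera images.
- board: fixed plywood board, 270 x 270 x 12 mm, flat on the bench; origin at the centre of its underside. Two wooden fence strips, 25 mm wide, 20 mm high above the board, run along its +x (far) and +y (left) edges; their inner faces, at x = +110 mm and y = +110 mm of its frame, meet in a square corner. The other two edges are open
- corner_seat (a point): on the board's top face (12 mm above the bench), axes as the board's: the point where the panel's origin lies when the panel is flush against both fences, 30 mm, 30 mm from the board's centre
- panel: loose square plaster panel, 160 x 160 x 24 mm, about 0.6 kg, lying face up on the board, 2 to 6 cm short of both fences, turned up to 0.2 rad; slides when its edge is pushed with 3 to 9 N. Origin: centre of its underside, x and y along its sides, z up. Five recesses 8 mm deep (floors 16 mm above its underside): a 60 mm square in the middle, four round of 40 mm diameter near the corners
- recess_mid (a point): centre of the floor of the panel's square middle recess, axes as the panel's
- recess_1 (a point): centre of the floor of a round corner recess of the panel, at +54, +54 mm from its middle
- recess_2 (a point): centre of the floor of a round corner recess of the panel, at +54, -54 mm from its middle
- recess_3 (a point): centre of the floor of a round corner recess of the panel, at -54, +54 mm from its middle
- recess_4 (a point): centre of the floor of a round corner recess of the panel, at -54, -54 mm from its middle
- leaf_tool: stuccoist's leaf tool lying across the panel's face (on top, over the middle recess) at the start: 178 mm long along its x, a dark wooden handle 110 mm long, 14 mm wide, 12 mm high between two flat steel leaves. Origin at the middle of its underside; take it by the handle across its y
- tray: fixed grey tool tray left of the board, 220 x 100 mm outside (x, y), 30 mm high, walls and floor 4 mm thick, open on top, empty. Origin at the centre of its underside
- plinth: loose plaster plinth, the largest small cast: square block 56 x 56 mm, 22 mm high, standing upright on the bench; its top has a square socket 46 mm wide and 4 mm deep inside a 5 mm lip. Fits the middle recess with 2 mm to spare on each side. Origin at the centre of its underside (as for all casts), x and y along its sides, z up
- collar: loose plaster collar: square block 42 x 42 mm, 16 mm high, standing upright; its top has a square socket 32 mm wide and 4 mm deep inside a 5 mm lip. Fits the plinth's socket (floor 18 mm above the plinth's underside) with 2 mm to spare on each side. x and y along its sides
- rosette: loose round plaster rosette: a foot of 28 mm diameter, 6 mm high, under a petalled head of 40 mm diameter from 6 to 17 mm above its underside (petals and centre button rise to 23 mm). Standing upright. The foot fits the collar's socket (floor 12 mm above the collar's underside) with 2 mm to spare all round
- boss_1: loose round plaster boss, 36 mm diameter, 29 mm high: a drum with straight sides up to 20 mm and a low dome on top; standing upright on the bench. Fits a round corner recess with 2 mm to spare all round. Two to four bosses are there; absent ones read None
- boss_2: loose round plaster boss, 36 mm diameter, 29 mm high: a drum with straight sides up to 20 mm and a low dome on top; standing upright on the bench. Fits a round corner recess with 2 mm to spare all round. Two to four bosses are there; absent ones read None
- boss_3: loose round plaster boss, 36 mm diameter, 29 mm high: a drum with straight sides up to 20 mm and a low dome on top; standing upright on the bench. Fits a round corner recess with 2 mm to spare all round. Two to four bosses are there; absent ones read None
- boss_4: loose round plaster boss, 36 mm diameter, 29 mm high: a drum with straight sides up to 20 mm and a low dome on top; standing upright on the bench. Fits a round corner recess with 2 mm to spare all round. Two to four bosses are there; absent ones read None
- finial: bystander: spare turned plaster finial, 44 mm diameter, 54 mm high with a waist, standing among the casts; not part of this panel. Origin under its centre
- bowl: bystander: grey mixing bowl, 120 mm diameter, 65 mm high, right of the casts. Origin under its centre
- brush: bystander: brush, 180 mm long along its x, lying left of the board
- jar: bystander: glass jar with white cap, 64 mm diameter, 75 mm high, to the far left. Origin under its centre

How it is judged:
By the outcome, as a careful person would: the job done as asked, in the order asked, and still so for the second after the job is handed in, with the robot touching nothing.
Of boss_1, boss_2, boss_3, boss_4 only 2 to 4 are there at a start; the rules pass over those that are not, and their reading is None.
At some moment in a run one of panel, boss_1, boss_2, boss_3, boss_4 may be knocked a few centimetres aside while the robot is not near it.
It also fails if it takes over 208 s, if anything falls off the work surface, if the arm or the gripper's body presses on something with over 40 N, if the wrist force passes 120 N, or if a joint passes its speed limit or range.

ROBOT

A 6-joint arm with a two-finger parallel gripper is mounted at the origin on the work surface. World frame = base frame: x ahead of the robot, y to its left, z up, the work surface at z = 0. Lengths are in m, angles in rad, forces in N, time in s.
With the tool pointing down it reaches from about 0.35 to 0.975 m from the base axis. Payload 4.9 kg.
Tool frame: the origin (TCP) lies at the very end of the fingers, on their centre line; the grasp point (between the pads) lies 19 mm behind it; z points along the fingers, y is the line along which they close (so a half turn about z gives the same grasp; the last joint's range is limited). The gripper opens to 85 mm and grips with 20 to 120 N. Pads are 22 mm wide; open, the fingers measure 114 mm over their backs; the gripper's body (76 mm by 85 mm) begins 54 mm behind the grasp point. The pads swing forward as they close: fully open they stand 13 mm farther back than shut.
Start: joints at [-1.33, 0.053, 1.613, -0, 1.476, -0.119], TCP at [0.22, -0.585, 0.231] pointing down, gripper open.
Joint ranges: [-3.01, 3.01], [-1.01, 2.22], [0.06, 2.58], [-1.02, 4.17], [0.09, 2.62], [-3.14, 3.14]. Speed limits (rad/s): [2.57, 2.57, 3.14, 3.14, 3.14, 3.14].

INTERFACE

Orientations are given as a unit quaternion [w, x, y, z].
In Python, from plant import manip gives the robot as it stands.
- The arm moves only by the tool send_rows, never from a script. Its argument "increments" is a list of rows, each an object of numbers: "claw": the closure, from -1 (fully open) to 1 (shut); "dx", "dy", "dz": the shift along the tool's x, y, z in units of 0.5 m (1.0 is 0.5 m); "yaw": the turn about the tool's z in units of 1.5 rad (1.0 is 1.5 rad). A call has 1 to 20 rows; each row is the pose to reach, as a shift and turn from the pose commanded when the call began, along the tool's axes at that moment; what a row does not reach only later rows make up. A row lasts 1/8 s, in which the tool goes at most 62.5 mm and 10.7 degrees, less where a joint would pass 70% of its speed; a pose out of reach is approached as far as the arm can. A call with a number of a shift or a turn outside -1 to 1 is refused whole. A call with a gripper value outside its range is refused whole. The fingers move at their own pace and stop on an object; the grip force is fixed at half the most. Time passes only in rows, so rows that repeat a pose let the fingers close. It gives the time, the measured TCP pose, the force, the opening and the grip force at its end, in the units of the state.
- manip.state(): the state, without advancing time (a new reading comes with each control period).
- manip.grab_frame(name): name is "scene" or "top" or "wrist"; returns the picture (480x640x3 uint8, red, green, blue); there is no depth.
- manip.camera_params(name): a dict with "camera_matrix" (3x3 intrinsics, pixels), "extrinsics" (4x4, takes a point from world to camera coordinates); the wrist camera has in their place "tool_from_camera" (4x4, takes a point from camera to tool coordinates, whose origin is the TCP and whose axes are the flange's). Camera axes: x right, y down, z forward; pixel columns grow to the right and rows downward; lengths in m; the calibration is good to about 2 mm. A picture is of the moment at which its call begins: read the wrist's pose just before it. camera_params takes no time and is no camera call.
- manip.job_done(): hands the job in; it is judged then, once.
The state is a dict: "time": time; "joint_pos": joint angles; "joint_vel": joint speeds; "joint_efforts": joint torques, N m; "tool_pos": TCP position; "tool_rot": TCP orientation; "contact_force": force on the tool from outside, world axes, zero at the start; "ft_torque": the same for the moment, N m; "gripper_width": opening from 0.0 (shut) to 1.0 (fully open); "grasp_force": force on a finger pad.
Only numpy, scipy, OpenCV 4.12 (cv2) and the standard library are available. Lean on these libraries where they do the work, as an engineer would, in place of code of your own. Each camera call takes 0.05 s, during which the arm holds its last target. There are 200 camera calls.

## Working session

There is one attempt and no reset: what is moved stays moved. The work goes in short steps, Python scripts to look and compute and a tool call to move; the robot and the scene stay as the last step left them, time stands still between calls to the robot, and variables do not carry over. Pictures are saved under pics/ and viewed, at most 14 in all, crops included, and the job is handed in when it is done.

Besides the shell and the picture viewer there is one more tool, called after "Emit:" by a JSON object that holds its "api" and its "payload", one argument or row to a line. send_rows: Moves the arm, as the interface text tells. Shifts and turns lie within -1 to 1; 1 stands for 0.5 m of shift or 1.5 rad of turn. Its arguments: {"type":"object","properties":{"increments":{"type":"array","items":{"type":"object","properties":{"claw":{"type":"number"},"dx":{"type":"number"},"dy":{"type":"number"},"dz":{"type":"number"},"yaw":{"type":"number"}}}}},"required":["increments"]}

```bash
ls; mkdir -p pics; python3 - <<'E'
from plant import manip
import cv2
s=manip.state();print(s)
for n in("top","scene"):
    im=manip.grab_frame(n);cv2.imwrite(f"pics/{n}0.png",im[:,:,::-1])
    p=manip.camera_params(n);print(n,p)
print(manip.camera_params("wrist"))
E
```

```text
pics
{'time': 0.0, 'joint_pos': array([-1.33003046e+00,  5.33676665e-02,  1.61432492e+00,  1.47401220e-05,
        1.47599624e+00, -1.18998922e-01]), 'joint_vel': array([-0.00085805,  0.00063556, -0.00049666, -0.00015185,  0.00020429,
        0.00200675]), 'joint_efforts': array([-2.99965352e-03, -3.93679476e+01, -3.70176888e+01, -4.23444826e-04,
        6.96271862e-03, -1.79514200e-05]), 'tool_pos': array([ 0.21988622, -0.58436445,  0.23003785]), 'tool_rot': array([-1.04659091e-03,  9.83864326e-01,  1.78913076e-01, -5.64490887e-05]), 'contact_force': array([-0.52006684, -0.67747534,  0.11611478]), 'ft_torque': array([-0.03229453,  0.0259449 ,  0.02522213]), 'grasp_force': 0.0, 'gripper_width': 1.0002218222221473}
top {'camera_matrix': array([[536.78506738,   0.        , 321.94913946],
       [  0.        , 536.78506738, 246.31694023],
       [  0.        ,   0.        ,   1.        ]]), 'extrinsics': array([[-0.02307844, -0.99969357, -0.00895269,  0.00554916],
       [-0.98489625,  0.02427212, -0.17143581,  0.52819386],
       [ 0.17160057,  0.004861  , -0.98515461,  1.43671317],
  
[... 334 characters left out ...]
, -0.30823842, -0.75726962, -0.24173871],
       [-0.65187855,  0.38596009, -0.65275505,  1.72163447],
       [ 0.        ,  0.        ,  0.        ,  1.        ]])}
{'camera_matrix': array([[423.18988045,   0.        , 323.55653282],
       [  0.        , 423.18988045, 238.4587792 ],
       [  0.        ,   0.        ,   1.        ]]), 'tool_from_camera': array([[-7.92752319e-04, -9.58390198e-01, -2.85460330e-01,
         7.26734769e-02],
       [ 9.99999675e-01, -8.00799199e-04, -8.85375519e-05,
        -3.91829984e-04],
       [-1.43742882e-04, -2.85460308e-01,  9.58390522e-01,
        -1.41557091e-01],
       [ 0.00000000e+00,  0.00000000e+00,  0.00000000e+00,
         1.00000000e+00]])}
```

View pics/top0.png

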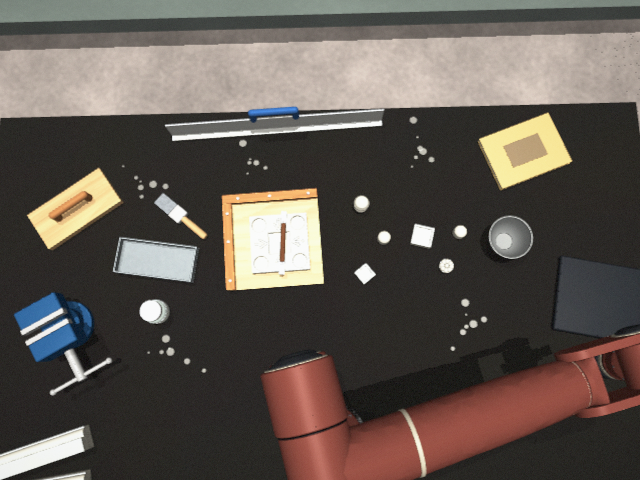

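View pics/scene0.png

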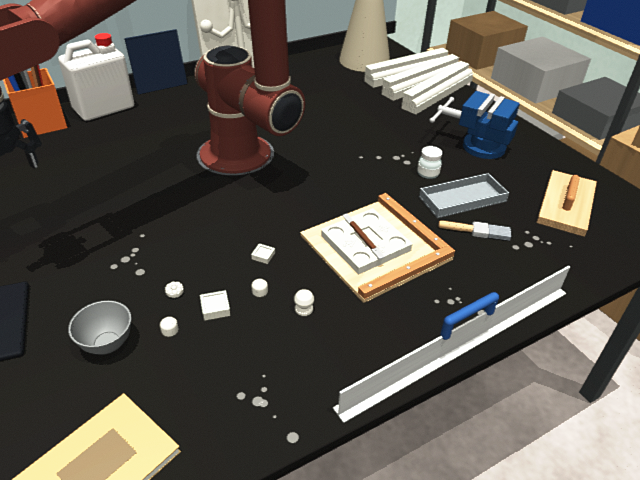

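Top view: leaf tool (283,240) across the panel, fences at the top and left of the board, tray (155,260), finial (361,204), bosses (384,238) and (460,231), plinth (423,236), collar (365,273), rosette (446,266). The scene view agrees, with two bosses present.

```bash
cat > h.py <<'E'
import numpy as np, cv2
from plant import manip
from scipy.spatial.transform import Rotation as R
def tool():
    s=manip.state(); q=np.asarray(s["tool_rot"]); T=np.eye(4)
    T[:3,:3]=R.from_quat(q[[1,2,3,0]]).as_matrix(); T[:3,3]=s["tool_pos"]; return T
def cam(n):
    p=manip.camera_params(n)
    E=p["extrinsics"] if n!="wrist" else np.linalg.inv(tool()@p["tool_from_camera"])
    return np.asarray(p["camera_matrix"]),np.asarray(E)
def shot(n,name):
    c=cam(n); im=np.ascontiguousarray(manip.grab_frame(n)[:,:,::-1]); cv2.imwrite(f"pics/{name}.png",im)
    np.savez(f"pics/{name}.npz",K=c[0],E=c[1]); return im,c
def load(name):
    d=np.load(f"pics/{name}.npz"); return cv2.imread(f"pics/{name}.png"),(d["K"],d["E"])
def w(c,uv,z):
    K,E=c; uv=np.atleast_2d(np.asarray(uv,float)); C=np.linalg.inv(E)
    d=np.c_[(uv-K[:2,2])/K[0,0],np.ones(len(uv))]@C[:3,:3].T; o=C[:3,3]
    return o+d*((z-o[2])/d[:,2:])
def px(c,X):
    K,E=c; X=np.atleast_2d(X)@E[:3,:3].T+E[:3,3]; q=X@K.T; return q[:,:2]/q[:,2:]
def go(x,y,z,th=None):
    """increments from the present pose; th: wanted heading of the finger-closing line (tool y), mod pi"""
    T=tool(); d=T[:3,:3].T@(np.array([x,y,z])-T[:3,3])/0.5
    yaw=0
    h=np.arctan2(T[1,1],T[0,1])
    if th is not None:
        e=(th-h+np.pi/2)%np.pi-np.pi/2; yaw=-e/1.5
    print("dx %.4f dy %.4f dz %.4f yaw %.4f | heading y %.3f tcp %s q6 %.2f"%(*d,yaw,h,T[:3,3].round(4),manip.state()["joint_pos"][5]))
E
python3 - <<'E'
from h import *
im,c=shot("top","top1")
g=im.min(2)
_,st=0,0
cn,_=cv2.findContours((g>120).astype(np.uint8)[100:350],cv2.RETR_EXTERNAL,cv2.CHAIN_APPROX_NONE)
for k in cn:
    if cv2.contourArea(k)<60: continue
    k=k+[0,100]; r=cv2.minAreaRect(k); print(np.round(r[0]),np.round(r[1],1),round(r[2]),w(c,r[0],0.02)[0].round(3))
hsv=cv2.cvtColor(im,cv2.COLOR_BGR2HSV)
m=((hsv[:,:,1]>80)&(hsv[:,:,0]<30)&(hsv[:,:,2]>120)).astype(np.uint8); m[:,:215]=0;m[:,335:]=0;m[:180]=0;m[300:]=0
pts=np.argwhere(m)[:,::-1].astype(np.float32); r=cv2.minAreaRect(pts);b=cv2.boxPoints(r);print(r);print(w(c,b,.012).round(4))
for p in[(282,225),(284,262),(285,213),(281,275),(122,238),(198,246),(194,283),(115,274)]: print(p,w(c,p,.04 if p[0]>200 else .03)[0].round(4))
cv2.imwrite("pics/c1.png",cv2.resize(im[180:300,100:340],(800,400),interpolation=cv2.INTER_CUBIC))
E
```

```text
[ 47. 331.] [ 5.2 48.4] 61 [0.314 0.755 0.02 ]
[ 42. 321.] [ 5.5 48. ] 61 [0.342 0.77  0.02 ]
[152. 312.] [23. 27.] 90 [0.362 0.465 0.02 ]
[364. 273.] [15.9 16. ] 50 [ 0.454 -0.124  0.02 ]
[446. 266.] [13. 14.] 90 [ 0.47  -0.351  0.02 ]
[154. 259.] [79.9 35.6] 7 [0.508 0.464 0.02 ]
[384. 236.] [11. 12.] 90 [ 0.556 -0.182  0.02 ]
[460. 231.] [12.  11.3] 45 [ 0.566 -0.397  0.02 ]
[422. 235.] [21.  20.3] 13 [ 0.558 -0.29   0.02 ]
[510. 237.] [42. 43.] 90 [ 0.546 -0.537  0.02 ]
[277. 244.] [85.3 87.9] 86 [0.543 0.121 0.02 ]
[361. 204.] [15. 14.] 90 [ 0.654 -0.121  0.02 ]
[181. 217.] [60.2 14.7] 40 [0.628 0.392 0.02 ]
[ 73. 208.] [39.7 86.8] 56 [0.661 0.701 0.02 ]
[276. 130.] [  6.2 209.9] 86 [0.881 0.118 0.02 ]
[207. 122.] [ 2.4 84.3] 86 [0.911 0.322 0.02 ]
[525. 150.] [54.4 77.9] 69 [ 0.801 -0.601  0.02 ]
[320. 114.] [ 28. 639.] 90 [ 0.927 -0.009  0.02 ]
((271.0277404785156, 238.90719604492188), (96.54856872558594, 97.70498657226562), 86.09950256347656)
[[ 0.694   0.2859  0.012 ]
 [ 0.7066  0.0049  0.012 ]
 [ 0.4279 -0.0075  0.012 ]
 [ 0.4159  0.2648  0.012 ]]
(282, 225) [0.5923 0.1031 0.04  ]
(284, 262) [0.4878 0.0987 0.04  ]
(285, 213) [0.6265 0.0944 0.04  ]
(281, 275) [0.4519 0.1073 0.04  ]
(122, 238) [0.5684 0.5538 0.03  ]
(198, 246) [0.5403 0.3396 0.03  ]
(194, 283) [0.4367 0.349  0.03  ]
(115, 274) [0.4671 0.5692 0.03  ]
```

View pics/c1.png

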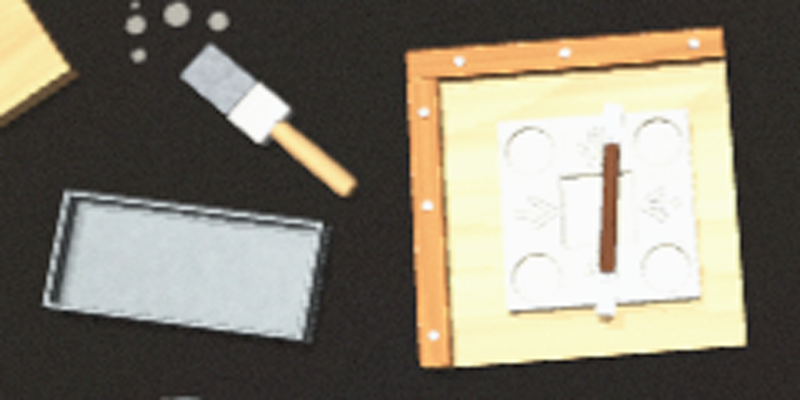

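```bash
python3 -c "
from h import *
go(.52,.12,.28,-1.645)"
```

```text
dx 1.0578 dy -1.1076 dz -0.0974 yaw 0.2893 | heading y -1.211 tcp [ 0.2199 -0.5845  0.2304] q6 -0.12
```

Emit:
{"api": "send_rows", "payload": {
  "increments": [
    {"dx": 0.12,"dy": -0.12,"dz": -0.1},
    {"dx": 0.24,"dy": -0.24,"dz": -0.1},
    {"dx": 0.36,"dy": -0.36,"dz": -0.1,"yaw": 0.1},
    {"dx": 0.48,"dy": -0.48,"dz": -0.1,"yaw": 0.2},
    {"dx": 0.6,"dy": -0.6,"dz": -0.1,"yaw": 0.29},
    {"dx": 0.8,"dy": -0.8,"dz": -0.1,"yaw": 0.29},
    {"dx": 1,"dy": -1,"dz": -0.1,"yaw": 0.29},
    {"dx": 1,"dy": -1,"dz": -0.1,"yaw": 0.29},
    {"dx": 1,"dy": -1,"dz": -0.1,"yaw": 0.29},
    {"dx": 1,"dy": -1,"dz": -0.1,"yaw": 0.29},
    {"dx": 1,"dy": -1,"dz": -0.1,"yaw": 0.29},
    {"dx": 1,"dy": -1,"dz": -0.1,"yaw": 0.29},
    {"dx": 1,"dy": -1,"dz": -0.1,"yaw": 0.29},
    {"dx": 1,"dy": -1,"dz": -0.1,"yaw": 0.29}
  ]
}}

```text
invalid input
```

```bash
python3 - <<'E'
from h import *
im,c=shot("wrist","w1"); go(.54,.101,.28,-1.645); print(manip.state()["joint_vel"].round(2))
E
```

```text
dx 1.0819 dy -1.0582 dz -0.0974 yaw 0.2893 | heading y -1.211 tcp [ 0.22   -0.5846  0.2305] q6 -0.12
[ 0.   -0.   -0.01  0.   -0.    0.  ]
```

View pics/w1.png

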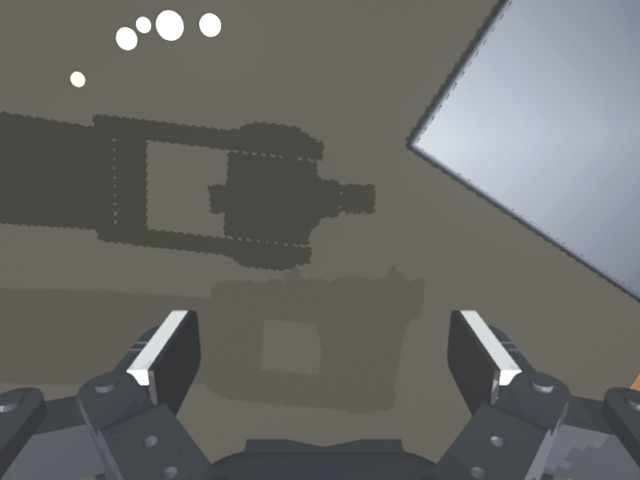

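The move was refused, so this picture still shows the start pose: bare bench, fingers at (165,350) and (480,350), no work objects. I'll retry with every field given.

Emit:
{"api": "send_rows", "payload": {
  "increments": [
    {"claw": -1,"dx": 0.12,"dy": -0.12,"dz": -0.1,"yaw": 0},
    {"claw": -1,"dx": 0.24,"dy": -0.24,"dz": -0.1,"yaw": 0},
    {"claw": -1,"dx": 0.36,"dy": -0.36,"dz": -0.1,"yaw": 0.1},
    {"claw": -1,"dx": 0.48,"dy": -0.48,"dz": -0.1,"yaw": 0.2},
    {"claw": -1,"dx": 0.6,"dy": -0.6,"dz": -0.1,"yaw": 0.29},
    {"claw": -1,"dx": 0.8,"dy": -0.8,"dz": -0.1,"yaw": 0.29},
    {"claw": -1,"dx": 1,"dy": -1,"dz": -0.1,"yaw": 0.29},
    {"claw": -1,"dx": 1,"dy": -1,"dz": -0.1,"yaw": 0.29},
    {"claw": -1,"dx": 1,"dy": -1,"dz": -0.1,"yaw": 0.29},
    {"claw": -1,"dx": 1,"dy": -1,"dz": -0.1,"yaw": 0.29},
    {"claw": -1,"dx": 1,"dy": -1,"dz": -0.1,"yaw": 0.29},
    {"claw": -1,"dx": 1,"dy": -1,"dz": -0.1,"yaw": 0.29},
    {"claw": -1,"dx": 1,"dy": -1,"dz": -0.1,"yaw": 0.29},
    {"claw": -1,"dx": 1,"dy": -1,"dz": -0.1,"yaw": 0.29}
  ]
}}

```text
time: 1.95
tool_pos: [0.5117, 0.0585, 0.2811]
tool_rot: [0.0, 0.999, -0.038, -0.0]
contact_force: [-0.3, -0.5, 0.7]
gripper_width: 0.999
grasp_force: 0.0
```

```bash
python3 - <<'E'
from h import *
im,c=shot("wrist","w2"); go(.54,.101,.28,-1.645)
E
```

```text
dx 0.0500 dy -0.0897 dz 0.0023 yaw -0.0014 | heading y -1.647 tcp [0.5117 0.0582 0.2812] q6 1.62
```

View pics/w2.png

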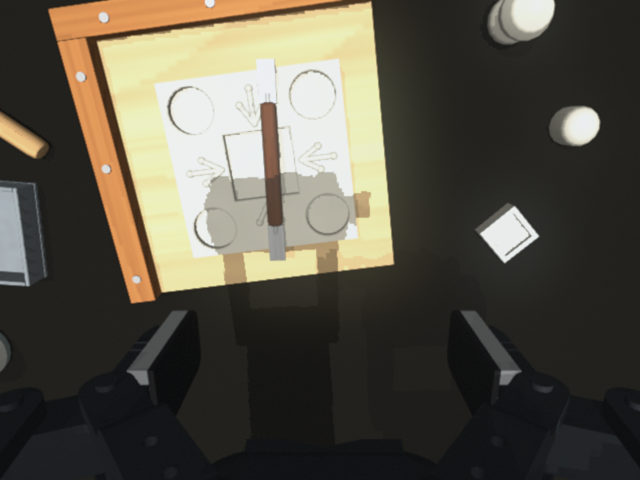

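Wrist view: tool handle from (268,103) to (275,225), panel corners (156,84), (339,60), (357,239), (193,258), near-right board corner (393,264), far-fence inner edge (97,40)–(372,2).

```bash
python3 - <<'E'
from h import *
im,c=load("w2")
f=lambda n,p,z: print(n,w(c,p,z)[:,:2].round(4).tolist())
a=w(c,[(268,103),(275,225)],.047); d=a[0]-a[1]; print("handle",a.mean(0),np.hypot(*d[:2]),np.arctan2(d[1],d[0]))
p=w(c,[(156,84),(339,60),(357,239),(193,258)],.036); print(p.round(4),p.mean(0),[np.hypot(*(p[i]-p[i-1])[:2]).round(4) for i in range(4)])
print("panel yaw",np.arctan2(*(p[1]-p[2])[1::-1]),np.arctan2(*(p[0]-p[1])[1::-1])-np.pi/2)
b=w(c,[(372,2),(393,264),(160,293)],.012);print("board",b.round(4))
f("fence top outer left",[(49,9),(131,302)],.032); f("inner left",[(89,40),(156,297)],.032);f("far inner",[(97,40),(372,2)],.032)
x,y=a.mean(0)[:2]; go(x,y,.12,np.arctan2(d[1],d[0])-np.pi/2); go(x,y,.041)
E
```

```text
handle [0.54181134 0.10242166 0.047     ] 0.10664515517332014 -0.05357086248977762
[[0.6182 0.1951 0.036 ]
 [0.6253 0.037  0.036 ]
 [0.4661 0.0303 0.036 ]
 [0.459  0.1894 0.036 ]] [0.54213735 0.1129758  0.036     ] [np.float64(0.1593), np.float64(0.1583), np.float64(0.1593), np.float64(0.1592)]
panel yaw 0.042124526741254206 0.04491108281797174
board [[ 0.6722  0.0044  0.012 ]
 [ 0.429  -0.0067  0.012 ]
 [ 0.4153  0.2389  0.012 ]]
fence top outer left [[0.6831, 0.274], [0.416, 0.2608]]
inner left [[0.6574, 0.2464], [0.4195, 0.2347]]
far inner [[0.6569, 0.2397], [0.6679, 0.0068]]
dx 0.0535 dy -0.0929 dz 0.3223 yaw -0.0151 | heading y -1.647 tcp [0.5117 0.0582 0.2812] q6 1.62
dx 0.0535 dy -0.0929 dz 0.4803 yaw 0.0000 | heading y -1.647 tcp [0.5117 0.0582 0.2812] q6 1.62
```

Emit:
{"api": "send_rows", "payload": {
  "increments": [
    {"claw": -1,"dx": 0.054,"dy": -0.093,"dz": 0.12,"yaw": -0.015},
    {"claw": -1,"dx": 0.054,"dy": -0.093,"dz": 0.24,"yaw": -0.015},
    {"claw": -1,"dx": 0.054,"dy": -0.093,"dz": 0.36,"yaw": -0.015},
    {"claw": -1,"dx": 0.054,"dy": -0.093,"dz": 0.44,"yaw": -0.015},
    {"claw": -1,"dx": 0.054,"dy": -0.093,"dz": 0.484,"yaw": -0.015},
    {"claw": -1,"dx": 0.054,"dy": -0.093,"dz": 0.484,"yaw": -0.015},
    {"claw": 1,"dx": 0.054,"dy": -0.093,"dz": 0.484,"yaw": -0.015},
    {"claw": 1,"dx": 0.054,"dy": -0.093,"dz": 0.484,"yaw": -0.015},
    {"claw": 1,"dx": 0.054,"dy": -0.093,"dz": 0.484,"yaw": -0.015},
    {"claw": 1,"dx": 0.054,"dy": -0.093,"dz": 0.484,"yaw": -0.015},
    {"claw": 1,"dx": 0.054,"dy": -0.093,"dz": 0.484,"yaw": -0.015},
    {"claw": 1,"dx": 0.054,"dy": -0.093,"dz": 0.484,"yaw": -0.015}
  ]
}}

```text
time: 3.5
tool_pos: [0.5431, 0.1035, 0.0403]
tool_rot: [-0.0, 1.0, -0.026, 0.001]
contact_force: [0.9, 0.1, 5.5]
gripper_width: 0.138
grasp_force: 60.7
```

```bash
python3 - <<'E'
from h import *
im,c=load("top1")
p=w(c,[(120.1,237.6),(197.5,246.6),(192.4,282),(113.5,271.5)],.03); print(p.round(3),p.mean(0),[np.hypot(*(p[i]-p[i-1])[:2]).round(3) for i in range(4)])
h1=np.arctan2(*(p[0]-p[1])[1::-1]);h2=np.arctan2(*(p[3]-p[2])[1::-1]);print(h1,h2)
x,y=p.mean(0)[:2]; go(x,y,.17,(h1+h2)/2-np.pi/2)
E
```

```text
[[0.57  0.559 0.03 ]
 [0.539 0.341 0.03 ]
 [0.44  0.353 0.03 ]
 [0.474 0.574 0.03 ]] [0.50553873 0.45683464 0.03      ] [np.float64(0.097), np.float64(0.22), np.float64(0.1), np.float64(0.223)]
1.4295029994775477 1.4150390354016726
dx -0.1118 dy -0.7018 dz -0.2595 yaw -0.9832 | heading y -1.623 tcp [0.5431 0.1035 0.0403] q6 1.68
```

Emit:
{"api": "send_rows", "payload": {
  "increments": [
    {"claw": 1,"dx": 0,"dy": 0,"dz": -0.1,"yaw": 0},
    {"claw": 1,"dx": 0,"dy": 0,"dz": -0.2,"yaw": 0},
    {"claw": 1,"dx": -0.01,"dy": -0.08,"dz": -0.26,"yaw": -0.1},
    {"claw": 1,"dx": -0.02,"dy": -0.16,"dz": -0.26,"yaw": -0.2},
    {"claw": 1,"dx": -0.04,"dy": -0.24,"dz": -0.26,"yaw": -0.3},
    {"claw": 1,"dx": -0.05,"dy": -0.32,"dz": -0.26,"yaw": -0.4},
    {"claw": 1,"dx": -0.06,"dy": -0.4,"dz": -0.26,"yaw": -0.5},
    {"claw": 1,"dx": -0.07,"dy": -0.48,"dz": -0.26,"yaw": -0.6},
    {"claw": 1,"dx": -0.09,"dy": -0.56,"dz": -0.26,"yaw": -0.7},
    {"claw": 1,"dx": -0.1,"dy": -0.64,"dz": -0.26,"yaw": -0.8},
    {"claw": 1,"dx": -0.112,"dy": -0.702,"dz": -0.26,"yaw": -0.9},
    {"claw": 1,"dx": -0.112,"dy": -0.702,"dz": -0.26,"yaw": -0.983},
    {"claw": 1,"dx": -0.112,"dy": -0.702,"dz": -0.26,"yaw": -0.983},
    {"claw": 1,"dx": -0.112,"dy": -0.702,"dz": -0.26,"yaw": -0.983}
  ]
}}

```text
time: 5.25
tool_pos: [0.5048, 0.4564, 0.1687]
tool_rot: [-0.0, 0.758, 0.652, -0.0]
contact_force: [-0.7, -0.2, 0.2]
gripper_width: 0.137
grasp_force: 60.0
```

```bash
python3 - <<'E'
from h import *
im,c=shot("wrist","w3"); go(.5055,.4568,.01,1.422-np.pi/2)
E
```

```text
dx 0.0012 dy 0.0010 dz 0.3179 yaw -0.0014 | heading y -0.151 tcp [0.505  0.4564 0.1689] q6 0.78
```

View pics/w3.png

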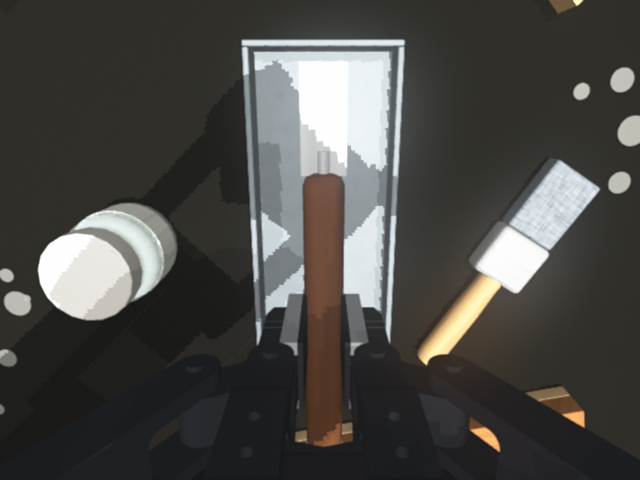

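The tool is held level and in line with the tray (tray outline x 243–405, far end y 44), so I'll lower it.

Emit:
{"api": "send_rows", "payload": {
  "increments": [
    {"claw": 1,"dx": 0.001,"dy": 0.001,"dz": 0.1,"yaw": 0},
    {"claw": 1,"dx": 0.001,"dy": 0.001,"dz": 0.2,"yaw": 0},
    {"claw": 1,"dx": 0.001,"dy": 0.001,"dz": 0.27,"yaw": 0},
    {"claw": 1,"dx": 0.001,"dy": 0.001,"dz": 0.3,"yaw": 0},
    {"claw": 1,"dx": 0.001,"dy": 0.001,"dz": 0.318,"yaw": 0},
    {"claw": 1,"dx": 0.001,"dy": 0.001,"dz": 0.32,"yaw": 0},
    {"claw": 0.5,"dx": 0.001,"dy": 0.001,"dz": 0.32,"yaw": 0},
    {"claw": 0.5,"dx": 0.001,"dy": 0.001,"dz": 0.32,"yaw": 0},
    {"claw": 0.5,"dx": 0.001,"dy": 0.001,"dz": 0.32,"yaw": 0},
    {"claw": 0.5,"dx": 0.001,"dy": 0.001,"dz": 0.22,"yaw": 0},
    {"claw": 0.5,"dx": 0.001,"dy": 0.001,"dz": 0.12,"yaw": 0},
    {"claw": 0.5,"dx": 0.001,"dy": 0.001,"dz": 0,"yaw": 0},
    {"claw": 0.5,"dx": 0.001,"dy": 0.001,"dz": 0,"yaw": 0}
  ]
}}

```text
time: 6.92
tool_pos: [0.5089, 0.4598, 0.1781]
tool_rot: [0.001, 0.758, 0.653, 0.007]
contact_force: [-0.0, -0.6, 0.4]
gripper_width: 0.249
grasp_force: 0.0
```

```bash
python3 - <<'E'
from h import *
im,c=shot("top","top2"); cv2.imwrite("pics/c2.png",cv2.resize(im[180:300,100:340],(800,400),interpolation=cv2.INTER_CUBIC))
go(.46,.14,.20,0.047)
go(.46,.14,.20,0.047-np.pi/2)
E
```

```text
dx -0.6440 dy 0.0013 dz -0.0554 yaw -0.1306 | heading y -0.149 tcp [0.5073 0.4587 0.1741] q6 0.78
dx -0.6440 dy 0.0013 dz -0.0554 yaw 0.9166 | heading y -0.149 tcp [0.5073 0.4587 0.1741] q6 0.78
```

```bash
cat >> h.py <<'E'
B=np.array([.5574,.1345]); BY=0.0475
def bw(x,y): c,s=np.cos(BY),np.sin(BY); return B+[c*x-s*y,s*x+c*y]
E
python3 - <<'E'
from h import *
go(*bw(-.015,-.135),.174,BY)
go(*bw(-.015,-.135),.010,BY)
E
```

```text
dx -0.8969 dy 0.2186 dz -0.0035 yaw -0.1310 | heading y -0.149 tcp [0.5073 0.4587 0.1741] q6 0.78
dx -0.8987 dy 0.2167 dz 0.3245 yaw -0.1310 | heading y -0.149 tcp [0.5073 0.4587 0.1741] q6 0.78
```

View pics/c2.png

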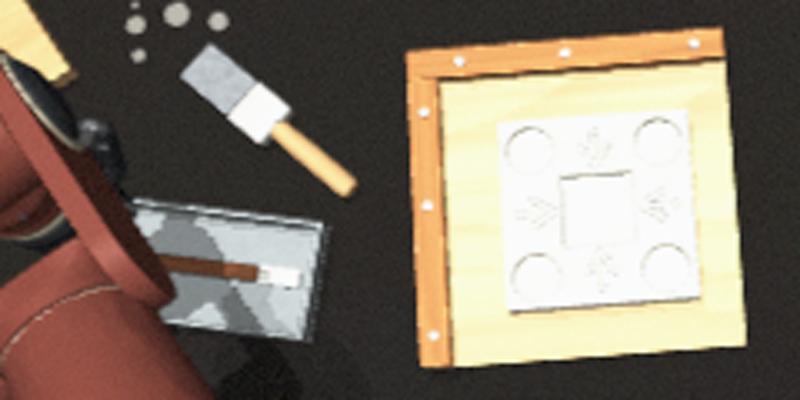

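The tool lies flat in the tray at crop (250,272), and the panel is clear and unmoved. Next I'll push it in +y.

Emit:
{"api": "send_rows", "payload": {
  "increments": [
    {"claw": -1,"dx": -0.11,"dy": 0.03,"dz": 0,"yaw": 0},
    {"claw": -1,"dx": -0.22,"dy": 0.06,"dz": 0,"yaw": -0.05},
    {"claw": -1,"dx": -0.34,"dy": 0.09,"dz": 0,"yaw": -0.1},
    {"claw": -1,"dx": -0.46,"dy": 0.12,"dz": 0,"yaw": -0.131},
    {"claw": -1,"dx": -0.58,"dy": 0.15,"dz": 0,"yaw": -0.131},
    {"claw": -1,"dx": -0.7,"dy": 0.18,"dz": 0,"yaw": -0.131},
    {"claw": -1,"dx": -0.82,"dy": 0.21,"dz": 0,"yaw": -0.131},
    {"claw": -1,"dx": -0.897,"dy": 0.218,"dz": 0,"yaw": -0.131},
    {"claw": -1,"dx": -0.897,"dy": 0.218,"dz": 0,"yaw": -0.131},
    {"claw": -1,"dx": -0.897,"dy": 0.218,"dz": 0.1,"yaw": -0.131},
    {"claw": -1,"dx": -0.897,"dy": 0.218,"dz": 0.2,"yaw": -0.131},
    {"claw": -1,"dx": -0.897,"dy": 0.218,"dz": 0.27,"yaw": -0.131},
    {"claw": -1,"dx": -0.897,"dy": 0.218,"dz": 0.317,"yaw": -0.131},
    {"claw": -1,"dx": -0.897,"dy": 0.218,"dz": 0.317,"yaw": -0.131},
    {"claw": -1,"dx": -0.897,"dy": 0.218,"dz": 0.317,"yaw": -0.131}
  ]
}}

```text
time: 8.85
tool_pos: [0.5471, -0.0018, 0.0114]
tool_rot: [0.0, 0.69, 0.724, 0.0]
contact_force: [0.1, 0.9, 0.4]
gripper_width: 0.998
grasp_force: 0.0
```

```bash
python3 - <<'E'
from h import *
im,c=shot("wrist","w4"); go(*bw(-.015,-.075),.010,BY)
E
```

```text
dx 0.1219 dy 0.0024 dz 0.0040 yaw 0.0004 | heading y 0.048 tcp [ 0.5477 -0.002   0.012 ] q6 -0.19
```

View pics/w4.png

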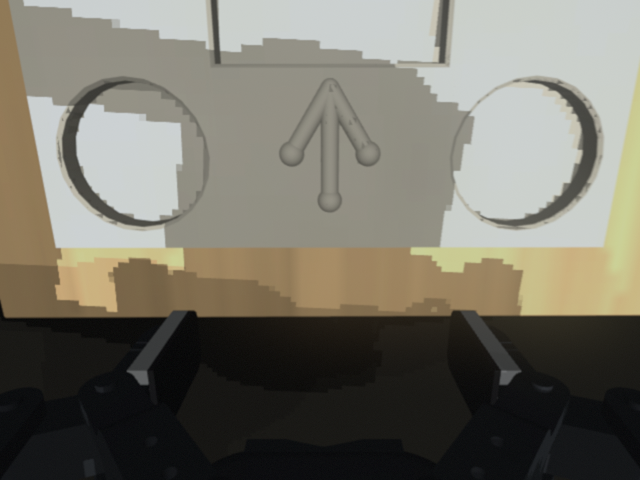

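The panel's near edge (y≈247) is square to both fingers, so I'll advance.

Emit:
{"api": "send_rows", "payload": {
  "increments": [
    {"claw": -1,"dx": 0.02,"dy": 0.002,"dz": 0.004,"yaw": 0},
    {"claw": -1,"dx": 0.035,"dy": 0.002,"dz": 0.004,"yaw": 0},
    {"claw": -1,"dx": 0.045,"dy": 0.002,"dz": 0.004,"yaw": 0},
    {"claw": -1,"dx": 0.055,"dy": 0.002,"dz": 0.004,"yaw": 0},
    {"claw": -1,"dx": 0.065,"dy": 0.002,"dz": 0.004,"yaw": 0},
    {"claw": -1,"dx": 0.075,"dy": 0.002,"dz": 0.004,"yaw": 0},
    {"claw": -1,"dx": 0.085,"dy": 0.002,"dz": 0.004,"yaw": 0},
    {"claw": -1,"dx": 0.095,"dy": 0.002,"dz": 0.004,"yaw": 0},
    {"claw": -1,"dx": 0.105,"dy": 0.002,"dz": 0.004,"yaw": 0},
    {"claw": -1,"dx": 0.115,"dy": 0.002,"dz": 0.004,"yaw": 0},
    {"claw": -1,"dx": 0.122,"dy": 0.002,"dz": 0.004,"yaw": 0},
    {"claw": -1,"dx": 0.128,"dy": 0.002,"dz": 0.004,"yaw": 0},
    {"claw": -1,"dx": 0.134,"dy": 0.002,"dz": 0.004,"yaw": 0},
    {"claw": -1,"dx": 0.138,"dy": 0.002,"dz": 0.004,"yaw": 0},
    {"claw": -1,"dx": 0.138,"dy": 0.002,"dz": 0.004,"yaw": 0}
  ]
}}

```text
time: 10.78
tool_pos: [0.5447, 0.0668, 0.0091]
tool_rot: [0.0, 0.69, 0.724, 0.0]
contact_force: [-0.2, -4.1, 3.1]
gripper_width: 1.002
grasp_force: 1.9
```

Emit:
{"api": "send_rows", "payload": {
  "increments": [
    {"claw": -1,"dx": 0.002,"dy": 0,"dz": 0,"yaw": 0},
    {"claw": -1,"dx": 0.004,"dy": 0,"dz": 0,"yaw": 0},
    {"claw": -1,"dx": 0.006,"dy": 0,"dz": 0,"yaw": 0},
    {"claw": -1,"dx": 0.008,"dy": 0,"dz": 0,"yaw": 0}
  ]
}}

```text
time: 11.28
tool_pos: [0.5445, 0.0703, 0.009]
tool_rot: [0.0, 0.69, 0.724, -0.0]
contact_force: [1.4, -5.6, 2.0]
gripper_width: 1.001
grasp_force: 2.8
```

```bash
python3 - <<'E'
from h import *
im,c=shot("wrist","w5")
g=cv2.cvtColor(im,cv2.COLOR_BGR2HSV)
for x in (100,200,300,400,500):
    col=g[:,x,1]; print(x,[ (y,int(col[y])) for y in range(0,260,20)])
E
```

```text
100 [(0, 12), (20, 8), (40, 20), (60, 27), (80, 23), (100, 25), (120, 25), (140, 25), (160, 9), (180, 28), (200, 8), (220, 8), (240, 6)]
200 [(0, 18), (20, 5), (40, 6), (60, 25), (80, 25), (100, 25), (120, 25), (140, 23), (160, 25), (180, 25), (200, 25), (220, 24), (240, 23)]
300 [(0, 6), (20, 6), (40, 6), (60, 25), (80, 25), (100, 27), (120, 25), (140, 25), (160, 25), (180, 25), (200, 25), (220, 25), (240, 29)]
400 [(0, 5), (20, 6), (40, 6), (60, 6), (80, 23), (100, 25), (120, 25), (140, 21), (160, 23), (180, 25), (200, 23), (220, 25), (240, 25)]
500 [(0, 5), (20, 6), (40, 20), (60, 20), (80, 6), (100, 6), (120, 8), (140, 6), (160, 5), (180, 5), (200, 8), (220, 6), (240, 6)]
```

Still sliding at 5–6 N. I'll continue in small steps until the force rises.

Emit:
{"api": "send_rows", "payload": {
  "increments": [
    {"claw": -1,"dx": 0.002,"dy": 0,"dz": 0,"yaw": 0},
    {"claw": -1,"dx": 0.004,"dy": 0,"dz": 0,"yaw": 0},
    {"claw": -1,"dx": 0.006,"dy": 0,"dz": 0,"yaw": 0},
    {"claw": -1,"dx": 0.006,"dy": 0,"dz": 0,"yaw": 0}
  ]
}}

```text
time: 11.82
tool_pos: [0.5447, 0.0721, 0.0091]
tool_rot: [0.001, 0.69, 0.724, -0.001]
contact_force: [1.2, -9.0, 2.1]
gripper_width: 1.0
grasp_force: 4.9
```

Emit:
{"api": "send_rows", "payload": {
  "increments": [
    {"claw": -1,"dx": 0.002,"dy": 0,"dz": 0,"yaw": 0},
    {"claw": -1,"dx": 0.004,"dy": 0,"dz": 0,"yaw": 0},
    {"claw": -1,"dx": 0.004,"dy": 0,"dz": 0,"yaw": 0}
  ]
}}

```text
time: 12.2
tool_pos: [0.5451, 0.0724, 0.0092]
tool_rot: [0.003, 0.689, 0.725, -0.002]
contact_force: [2.2, -16.1, 0.7]
gripper_width: 1.003
grasp_force: 8.1
```

Emit:
{"api": "send_rows", "payload": {
  "increments": [
    {"claw": -1,"dx": -0.02,"dy": 0,"dz": 0,"yaw": 0},
    {"claw": -1,"dx": -0.04,"dy": 0,"dz": -0.03,"yaw": 0},
    {"claw": -1,"dx": -0.04,"dy": 0,"dz": -0.12,"yaw": 0},
    {"claw": -1,"dx": -0.04,"dy": 0.05,"dz": -0.16,"yaw": 0.1},
    {"claw": -1,"dx": -0.04,"dy": 0.1,"dz": -0.16,"yaw": 0.2},
    {"claw": -1,"dx": -0.04,"dy": 0.15,"dz": -0.16,"yaw": 0.3},
    {"claw": -1,"dx": 0,"dy": 0.2,"dz": -0.16,"yaw": 0.4},
    {"claw": -1,"dx": 0.08,"dy": 0.22,"dz": -0.16,"yaw": 0.5},
    {"claw": -1,"dx": 0.16,"dy": 0.22,"dz": -0.16,"yaw": 0.6},
    {"claw": -1,"dx": 0.18,"dy": 0.22,"dz": -0.16,"yaw": 0.7},
    {"claw": -1,"dx": 0.18,"dy": 0.22,"dz": -0.16,"yaw": 0.8},
    {"claw": -1,"dx": 0.18,"dy": 0.22,"dz": -0.16,"yaw": 0.9},
    {"claw": -1,"dx": 0.18,"dy": 0.22,"dz": -0.16,"yaw": 0.9}
  ]
}}

```text
time: 13.82
tool_pos: [0.6495, 0.1711, 0.0895]
tool_rot: [-0.0, 0.991, 0.135, 0.0]
contact_force: [0.4, 0.4, -0.1]
gripper_width: 1.001
grasp_force: 0.0
```

```bash
python3 - <<'E'
from h import *
go(*bw(-.128,.03),.008,BY-np.pi/2)
E
```

```text
dx -0.4335 dy -0.0936 dz 0.1629 yaw 0.1485 | heading y -1.301 tcp [0.6495 0.1711 0.0895] q6 1.45
```

Emit:
{"api": "send_rows", "payload": {
  "increments": [
    {"claw": -1,"dx": -0.1,"dy": -0.03,"dz": 0,"yaw": 0.07},
    {"claw": -1,"dx": -0.2,"dy": -0.06,"dz": 0,"yaw": 0.148},
    {"claw": -1,"dx": -0.3,"dy": -0.08,"dz": 0,"yaw": 0.148},
    {"claw": -1,"dx": -0.4,"dy": -0.09,"dz": 0,"yaw": 0.148},
    {"claw": -1,"dx": -0.434,"dy": -0.094,"dz": 0,"yaw": 0.148},
    {"claw": -1,"dx": -0.434,"dy": -0.094,"dz": 0,"yaw": 0.148},
    {"claw": -1,"dx": -0.434,"dy": -0.094,"dz": 0.08,"yaw": 0.148},
    {"claw": -1,"dx": -0.434,"dy": -0.094,"dz": 0.14,"yaw": 0.148},
    {"claw": -1,"dx": -0.434,"dy": -0.094,"dz": 0.162,"yaw": 0.148},
    {"claw": -1,"dx": -0.434,"dy": -0.094,"dz": 0.162,"yaw": 0.148},
    {"claw": -1,"dx": -0.434,"dy": -0.094,"dz": 0.162,"yaw": 0.148}
  ]
}}

```text
time: 15.2
tool_pos: [0.4295, 0.1587, 0.0092]
tool_rot: [-0.0, 1.0, 0.023, 0.001]
contact_force: [-0.2, -0.5, 0.5]
gripper_width: 1.0
grasp_force: 0.0
```

```bash
python3 - <<'E'
from h import *
im,c=shot("wrist","w6"); go(*bw(-.075,.03),.008,BY-np.pi/2)
E
```

```text
dx 0.1033 dy 0.0004 dz 0.0029 yaw -0.0007 | heading y -1.524 tcp [0.4295 0.1587 0.0093] q6 1.72
```

View pics/w6.png

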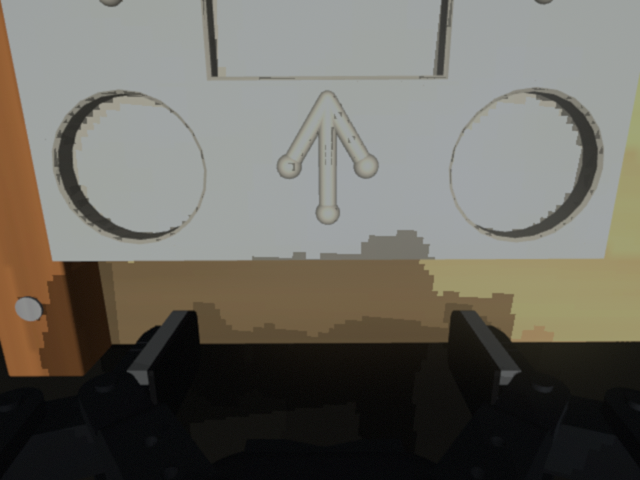

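The panel lies against the left fence and its near edge (y≈262) is square to the fingers. Next is the +x push.

Emit:
{"api": "send_rows", "payload": {
  "increments": [
    {"claw": -1,"dx": 0.015,"dy": 0,"dz": 0.001,"yaw": 0},
    {"claw": -1,"dx": 0.025,"dy": 0,"dz": 0.001,"yaw": 0},
    {"claw": -1,"dx": 0.035,"dy": 0,"dz": 0.001,"yaw": 0},
    {"claw": -1,"dx": 0.045,"dy": 0,"dz": 0.001,"yaw": 0},
    {"claw": -1,"dx": 0.055,"dy": 0,"dz": 0.001,"yaw": 0},
    {"claw": -1,"dx": 0.065,"dy": 0,"dz": 0.001,"yaw": 0},
    {"claw": -1,"dx": 0.075,"dy": 0,"dz": 0.001,"yaw": 0},
    {"claw": -1,"dx": 0.085,"dy": 0,"dz": 0.001,"yaw": 0},
    {"claw": -1,"dx": 0.095,"dy": 0,"dz": 0.001,"yaw": 0},
    {"claw": -1,"dx": 0.104,"dy": 0,"dz": 0.001,"yaw": 0},
    {"claw": -1,"dx": 0.112,"dy": 0,"dz": 0.001,"yaw": 0},
    {"claw": -1,"dx": 0.118,"dy": 0,"dz": 0.001,"yaw": 0},
    {"claw": -1,"dx": 0.122,"dy": 0,"dz": 0.001,"yaw": 0},
    {"claw": -1,"dx": 0.126,"dy": 0,"dz": 0.001,"yaw": 0},
    {"claw": -1,"dx": 0.128,"dy": 0,"dz": 0.001,"yaw": 0}
  ]
}}

```text
time: 17.12
tool_pos: [0.4899, 0.1614, 0.0068]
tool_rot: [0.0, 1.0, 0.023, -0.003]
contact_force: [-8.2, -0.9, 5.1]
gripper_width: 1.002
grasp_force: 4.0
```

Emit:
{"api": "send_rows", "payload": {
  "increments": [
    {"claw": -1,"dx": 0.002,"dy": 0,"dz": 0,"yaw": 0},
    {"claw": -1,"dx": 0.004,"dy": 0,"dz": 0,"yaw": 0},
    {"claw": -1,"dx": 0.005,"dy": 0,"dz": 0,"yaw": 0}
  ]
}}

```text
time: 17.5
tool_pos: [0.4923, 0.1615, 0.0068]
tool_rot: [0.0, 1.0, 0.023, -0.003]
contact_force: [-7.3, -1.5, 6.2]
gripper_width: 0.998
grasp_force: 3.9
```

Emit:
{"api": "send_rows", "payload": {
  "increments": [
    {"claw": -1,"dx": 0.002,"dy": 0,"dz": 0,"yaw": 0},
    {"claw": -1,"dx": 0.004,"dy": 0,"dz": 0,"yaw": 0},
    {"claw": -1,"dx": 0.006,"dy": 0,"dz": 0,"yaw": 0},
    {"claw": -1,"dx": 0.006,"dy": 0,"dz": 0,"yaw": 0}
  ]
}}

```text
time: 18.0
tool_pos: [0.493, 0.1615, 0.0064]
tool_rot: [0.0, 1.0, 0.023, -0.006]
contact_force: [-16.2, -0.7, 12.3]
gripper_width: 1.001
grasp_force: 7.7
```

Emit:
{"api": "send_rows", "payload": {
  "increments": [
    {"claw": -1,"dx": 0.002,"dy": 0,"dz": 0,"yaw": 0},
    {"claw": -1,"dx": 0.003,"dy": 0,"dz": 0,"yaw": 0},
    {"claw": -1,"dx": 0.003,"dy": 0,"dz": 0,"yaw": 0}
  ]
}}

```text
time: 18.38
tool_pos: [0.4929, 0.1615, 0.0064]
tool_rot: [0.001, 1.0, 0.023, -0.008]
contact_force: [-22.4, -1.8, 18.2]
gripper_width: 0.998
grasp_force: 10.8
```

Emit:
{"api": "send_rows", "payload": {
  "increments": [
    {"claw": -1,"dx": -0.02,"dy": 0,"dz": 0,"yaw": 0},
    {"claw": -1,"dx": -0.05,"dy": 0,"dz": -0.04,"yaw": 0},
    {"claw": -1,"dx": -0.05,"dy": 0,"dz": -0.14,"yaw": 0},
    {"claw": -1,"dx": -0.03,"dy": 0,"dz": -0.26,"yaw": 0},
    {"claw": -1,"dx": 0.05,"dy": 0,"dz": -0.34,"yaw": 0},
    {"claw": -1,"dx": 0.06,"dy": 0,"dz": -0.36,"yaw": 0},
    {"claw": -1,"dx": 0.06,"dy": 0,"dz": -0.36,"yaw": 0},
    {"claw": -1,"dx": 0.06,"dy": 0,"dz": -0.36,"yaw": 0}
  ]
}}

```text
time: 19.38
tool_pos: [0.5268, 0.1629, 0.1845]
tool_rot: [0.0, 1.0, 0.023, -0.002]
contact_force: [-0.0, -0.5, -0.3]
gripper_width: 1.001
grasp_force: 0.0
```

```bash
python3 - <<'E'
from h import *
im,c=shot("wrist","w7")
E
```

```text
(no output)
```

View pics/w7.png

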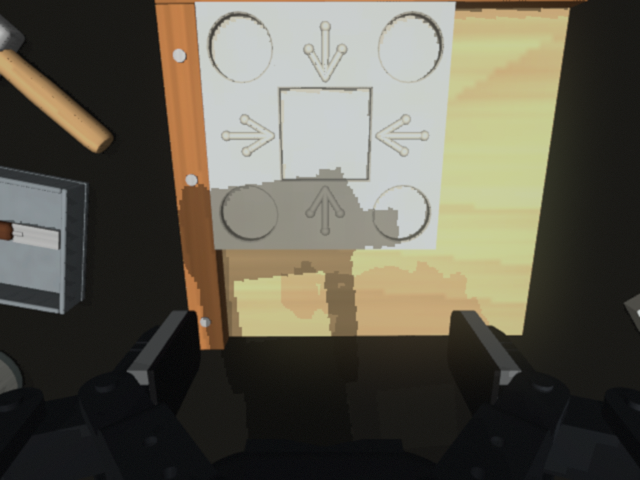

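The panel looks flush at both fences; its middle recess corners are (280,88), (371,88), (370,180), (281,180). Next I'll measure it.

```bash
python3 - <<'E'
from h import *
im,c=load("w7")
p=w(c,[(280,88),(371,88),(370,180),(281,180)],.036); print(p.round(4)[:,:2].tolist(),p.mean(0),[np.hypot(*(p[i]-p[i-1])[:2]).round(4) for i in range(4)])
print("yaw",np.arctan2(*(p[0]-p[3])[1::-1]),np.arctan2(*(p[0]-p[1])[1::-1])-np.pi/2)
q=w(c,[(197,3),(455,2),(436,249),(216,249)],.036); print("panel",q.round(4)[:,:2].tolist(),q.mean(0))
print("seat",bw(.03,.03))
# subpixel mid recess via circles in gray
g=cv2.cvtColor(im,cv2.COLOR_BGR2GRAY)
cs=cv2.HoughCircles(g[:260,190:460],cv2.HOUGH_GRADIENT_ALT if 0 else cv2.HOUGH_GRADIENT,1,80,param1=100,param2=18,minRadius=24,maxRadius=38)
if cs is not None:
    for x,y,r in cs[0]: print((x+190,y,r),w(c,(x+190,y),.036)[0].round(4))
go(.53,-.24,.25,-np.pi/2)
E
```

```text
[[0.6124, 0.1953], [0.6151, 0.1366], [0.5556, 0.1326], [0.5529, 0.1937]] [0.58400591 0.16455734 0.036     ] [np.float64(0.0596), np.float64(0.0588), np.float64(0.0596), np.float64(0.0611)]
yaw 0.027258293989979917 0.04559527742208824
panel [[0.6592, 0.2468], [0.667, 0.0891], [0.508, 0.0813], [0.5008, 0.2397]] [0.58375914 0.16421709 0.036     ]
seat [0.5859417  0.16589063]
(np.float32(410.5), np.float32(45.5), np.float32(33.0)) [0.6414 0.1138 0.036 ]
(np.float32(241.5), np.float32(50.5), np.float32(31.9)) [0.6336 0.2199 0.036 ]
(np.float32(247.5), np.float32(213.5), np.float32(26.6)) [0.5282 0.2168 0.036 ]
(np.float32(400.5), np.float32(213.5), np.float32(27.2)) [0.5331 0.1094 0.036 ]
dx -0.0317 dy 0.8053 dz -0.1305 yaw 0.0310 | heading y -1.524 tcp [0.5268 0.1629 0.1845] q6 1.69
```

Emit:
{"api": "send_rows", "payload": {
  "increments": [
    {"claw": -1,"dx": -0.005,"dy": 0.1,"dz": -0.1,"yaw": 0.03},
    {"claw": -1,"dx": -0.01,"dy": 0.2,"dz": -0.13,"yaw": 0.03},
    {"claw": -1,"dx": -0.01,"dy": 0.32,"dz": -0.13,"yaw": 0.03},
    {"claw": -1,"dx": -0.02,"dy": 0.44,"dz": -0.13,"yaw": 0.03},
    {"claw": -1,"dx": -0.03,"dy": 0.56,"dz": -0.13,"yaw": 0.03},
    {"claw": -1,"dx": -0.05,"dy": 0.68,"dz": -0.13,"yaw": 0.03},
    {"claw": -1,"dx": -0.07,"dy": 0.8,"dz": -0.13,"yaw": 0.03},
    {"claw": -1,"dx": -0.07,"dy": 0.83,"dz": -0.13,"yaw": 0.03},
    {"claw": -1,"dx": -0.07,"dy": 0.83,"dz": -0.13,"yaw": 0.03},
    {"claw": -1,"dx": -0.07,"dy": 0.83,"dz": -0.13,"yaw": 0.03},
    {"claw": -1,"dx": -0.07,"dy": 0.83,"dz": -0.13,"yaw": 0.03}
  ]
}}

```text
time: 20.8
tool_pos: [0.5134, -0.2515, 0.2522]
tool_rot: [-0.0, 1.0, 0.002, -0.0]
contact_force: [0.5, -0.3, 0.1]
gripper_width: 1.001
grasp_force: 0.0
```

```bash
python3 - <<'E'
from h import *
im,c=shot("wrist","w8")
cv2.imwrite("pics/w8v.png",im)
E
```

```text
(no output)
```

View pics/w8.png

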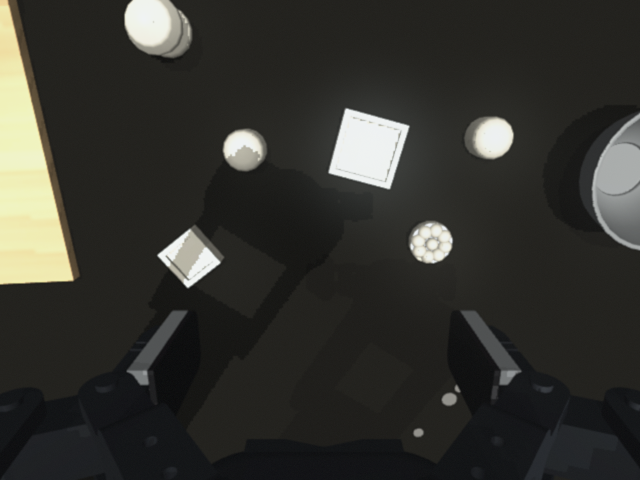

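Plinth top corners are (345,109), (409,125), (390,188), (329,173). Collar is near (190,257), rosette (431,242), bosses (245,150) and (489,138), finial (158,27).

```bash
cat >> h.py <<'E'
def blobs(im,c,z,thr=90,top=300):
    m=(cv2.medianBlur(im,3).min(2)>thr).astype(np.uint8); m[top:]=0
    for k in cv2.findContours(m,cv2.RETR_EXTERNAL,cv2.CHAIN_APPROX_NONE)[0]:
        if cv2.contourArea(k)<300: continue
        k=k[:,0].astype(np.float32); W=(w(c,k,z)[:,:2]*1000).astype(np.float32)
        (x,y),(a,b),t=cv2.minAreaRect(W); C,r=cv2.minEnclosingCircle(W)
        print("px",k.mean(0).round(0),"rect",(round(x,1),round(y,1)),(round(a,1),round(b,1)),"ang %.3f"%np.radians(t),"circ",np.round(C,1),round(2*r,1))
E
python3 - <<'E'
from h import *
im,c=load("w8")
for z in(.016,.020,.022): print(z);blobs(im,c,z)
p=w(c,[(345,109),(409,125),(390,188),(329,173)],.022); print(p.round(4)[:,:2].tolist(),p.mean(0),[np.hypot(*(p[i]-p[i-1])[:2]).round(4) for i in range(4)],np.arctan2(*(p[1]-p[0])[1::-1]),np.arctan2(*(p[2]-p[3])[1::-1]),np.arctan2(*(p[0]-p[3])[1::-1]))
E
```

```text
0.016
px [189. 258.] rect (453.5, -123.9) (43.7, 43.9) ang 0.670 circ [ 453.3 -123.7] 59.4
px [431. 242.] rect (469.8, -351.1) (40.3, 40.0) ang 1.202 circ [ 470.  -350.8] 41.9
px [244. 149.] rect (555.2, -180.8) (34.7, 36.7) ang 0.762 circ [ 554.9 -181.1] 37.7
px [491. 136.] rect (565.6, -397.4) (36.7, 36.3) ang 0.193 circ [ 566.  -395.5] 40.8
px [622. 184.] rect (520.7, -513.5) (125.1, 41.7) ang 0.212 circ [ 525.1 -533.9] 125.1
px [368. 148.] rect (555.0, -289.7) (58.5, 58.4) ang 1.316 circ [ 554.9 -289.6] 80.6
px [157.  26.] rect (650.9, -115.7) (41.3, 53.2) ang 0.003 circ [ 652.4 -116. ] 54.8
px [ 22. 155.] rect (542.9, 0.2) (68.4, 250.1) ang 1.359 circ [549.5  30.8] 250.2
0.02
px [189. 258.] rect (454.9, -125.3) (43.2, 43.5) ang 0.670 circ [ 454.7 -125. ] 58.8
px [431. 242.] rect (471.0, -350.0) (39.9, 39.6) ang 1.202 circ [ 471.2 -349.8] 41.5
px [244. 149.] rect (555.6, -181.5) (34.3, 36.3) ang 0.762 circ [ 555.3 -181.8] 37.3
px [491. 136.] rect (565.8, -395.8) (36.3, 35.9) ang 0.193 circ [ 566.2 -394. ] 40.4
px [622. 184.] rect (521.4, -510.7) (123.7, 41.2) ang 0.212 circ [ 525
[... 510 characters left out ...]
[ 555.4 -182.2] 37.1
px [491. 136.] rect (565.9, -395.1) (36.1, 35.7) ang 0.193 circ [ 566.3 -393.2] 40.2
px [622. 184.] rect (521.7, -509.4) (123.1, 41.0) ang 0.212 circ [ 526.  -529.4] 123.1
px [368. 148.] rect (555.4, -289.0) (57.6, 57.5) ang 1.316 circ [ 555.4 -289. ] 79.4
px [157.  26.] rect (649.8, -117.9) (40.6, 52.4) ang 0.003 circ [ 651.4 -118.1] 54.0
px [ 22. 155.] rect (543.6, -3.8) (67.3, 246.2) ang 1.359 circ [550.   26.3] 246.2
[[0.5887, -0.2688], [0.5759, -0.3234], [0.522, -0.3098], [0.5351, -0.2557]] [ 0.55540824 -0.28943168  0.022     ] [np.float64(0.0552), np.float64(0.056), np.float64(0.0556), np.float64(0.0556)] -1.8019871059410686 -1.8083620280177846 -0.23941018573374187
```

```bash
python3 - <<'E'
from h import *
go(.5554,-.2892,.008,-1.805)
E
```

```text
dx 0.0837 dy 0.0755 dz 0.4886 yaw 0.1584 | heading y -1.567 tcp [ 0.5134 -0.2517  0.2523] q6 0.98
```

Emit:
{"api": "send_rows", "payload": {
  "increments": [
    {"claw": -1,"dx": 0.084,"dy": 0.075,"dz": 0.12,"yaw": 0.1},
    {"claw": -1,"dx": 0.084,"dy": 0.075,"dz": 0.24,"yaw": 0.158},
    {"claw": -1,"dx": 0.084,"dy": 0.075,"dz": 0.36,"yaw": 0.158},
    {"claw": -1,"dx": 0.084,"dy": 0.075,"dz": 0.45,"yaw": 0.158},
    {"claw": -1,"dx": 0.084,"dy": 0.075,"dz": 0.488,"yaw": 0.158},
    {"claw": -1,"dx": 0.084,"dy": 0.075,"dz": 0.488,"yaw": 0.158},
    {"claw": 1,"dx": 0.084,"dy": 0.075,"dz": 0.488,"yaw": 0.158},
    {"claw": 1,"dx": 0.084,"dy": 0.075,"dz": 0.488,"yaw": 0.158},
    {"claw": 1,"dx": 0.084,"dy": 0.075,"dz": 0.488,"yaw": 0.158},
    {"claw": 1,"dx": 0.084,"dy": 0.075,"dz": 0.488,"yaw": 0.158}
  ]
}}

```text
time: 22.1
tool_pos: [0.5576, -0.2921, 0.0123]
tool_rot: [0.001, 0.993, -0.118, 0.003]
contact_force: [-0.2, -0.1, 7.7]
gripper_width: 0.629
grasp_force: 63.8
```

Emit:
{"api": "send_rows", "payload": {
  "increments": [
    {"claw": 1,"dx": 0,"dy": 0,"dz": 0,"yaw": 0},
    {"claw": 1,"dx": 0,"dy": 0,"dz": 0,"yaw": 0}
  ]
}}

```text
time: 22.35
tool_pos: [0.5576, -0.2921, 0.0123]
tool_rot: [0.001, 0.993, -0.118, 0.003]
contact_force: [0.0, 0.3, 6.9]
gripper_width: 0.63
grasp_force: 63.8
```

Emit:
{"api": "send_rows", "payload": {
  "increments": [
    {"claw": -1,"dx": 0,"dy": 0,"dz": 0,"yaw": 0},
    {"claw": -1,"dx": 0,"dy": 0,"dz": 0,"yaw": 0},
    {"claw": -1,"dx": 0,"dy": 0,"dz": -0.1,"yaw": -0.05},
    {"claw": -1,"dx": 0,"dy": 0,"dz": -0.12,"yaw": -0.15},
    {"claw": -1,"dx": 0,"dy": 0,"dz": -0.12,"yaw": -0.27},
    {"claw": -1,"dx": 0,"dy": 0,"dz": -0.12,"yaw": -0.39},
    {"claw": -1,"dx": 0,"dy": 0,"dz": -0.12,"yaw": -0.51},
    {"claw": -1,"dx": 0,"dy": 0,"dz": -0.12,"yaw": -0.63},
    {"claw": -1,"dx": 0,"dy": 0,"dz": -0.12,"yaw": -0.75},
    {"claw": -1,"dx": 0,"dy": 0,"dz": -0.12,"yaw": -0.87},
    {"claw": -1,"dx": 0,"dy": 0,"dz": -0.12,"yaw": -0.99},
    {"claw": -1,"dx": 0,"dy": 0,"dz": -0.12,"yaw": -1},
    {"claw": -1,"dx": 0,"dy": 0,"dz": -0.12,"yaw": -1},
    {"claw": -1,"dx": 0,"dy": 0,"dz": -0.12,"yaw": -1}
  ]
}}

```text
time: 24.1
tool_pos: [0.5551, -0.2905, 0.0682]
tool_rot: [-0.0, 0.807, 0.59, -0.0]
contact_force: [0.6, 0.2, -0.8]
gripper_width: 1.001
grasp_force: 0.0
```

```bash
python3 - <<'E'
from h import *
go(.5554,-.2892,.008,-.235)
im,c=shot("wrist","w9"); blobs(im,c,.022,top=480)
E
```

```text
dx 0.0026 dy -0.0001 dz 0.1205 yaw -0.0486 | heading y -0.308 tcp [ 0.5551 -0.2905  0.0682] q6 -0.29
px [400. 423.] rect (569.1, -382.9) (37.5, 43.0) ang 0.921 circ [ 568.4 -385.9] 49.9
px [212. 408.] rect (476.0, -346.5) (45.2, 34.3) ang 0.782 circ [ 475.7 -346.1] 46.0
px [491. 346.] rect (623.9, -352.8) (12.3, 49.4) ang 0.212 circ [ 619.7 -353.7] 49.5
px [156. 346.] rect (462.3, -301.3) (49.4, 12.3) ang 0.737 circ [ 465.1 -304.4] 49.5
px [325. 267.] rect (555.8, -288.8) (61.2, 56.6) ang 1.328 circ [ 555.7 -289.6] 80.0
px [243.  36.] rect (554.0, -184.7) (30.6, 36.8) ang 1.262 circ [ 554.8 -182.7] 37.9
px [13. 22.] rect (467.8, -148.7) (25.4, 11.9) ang 0.661 circ [ 469.9 -151.5] 25.8
```

Emit:
{"api": "send_rows", "payload": {
  "increments": [
    {"claw": -1,"dx": 0.002,"dy": 0,"dz": 0.06,"yaw": -0.048},
    {"claw": -1,"dx": 0.002,"dy": 0,"dz": 0.12,"yaw": -0.048},
    {"claw": -1,"dx": 0.002,"dy": 0,"dz": 0.12,"yaw": -0.048},
    {"claw": -1,"dx": 0.002,"dy": 0,"dz": 0.12,"yaw": -0.048},
    {"claw": 1,"dx": 0.002,"dy": 0,"dz": 0.12,"yaw": -0.048},
    {"claw": 1,"dx": 0.002,"dy": 0,"dz": 0.12,"yaw": -0.048},
    {"claw": 1,"dx": 0.002,"dy": 0,"dz": 0.12,"yaw": -0.048},
    {"claw": 1,"dx": 0.002,"dy": 0,"dz": 0.12,"yaw": -0.048},
    {"claw": 1,"dx": 0.002,"dy": 0,"dz": 0.12,"yaw": -0.048}
  ]
}}

```text
time: 25.28
tool_pos: [0.5568, -0.2905, 0.0104]
tool_rot: [0.002, 0.785, 0.619, 0.001]
contact_force: [-0.7, -0.6, 6.2]
gripper_width: 0.63
grasp_force: 64.8
```

Emit:
{"api": "send_rows", "payload": {
  "increments": [
    {"claw": 1,"dx": 0,"dy": 0,"dz": -0.08,"yaw": 0},
    {"claw": 1,"dx": 0,"dy": 0,"dz": -0.2,"yaw": 0},
    {"claw": 1,"dx": 0,"dy": 0,"dz": -0.28,"yaw": 0},
    {"claw": 1,"dx": 0,"dy": 0,"dz": -0.28,"yaw": 0},
    {"claw": 1,"dx": 0,"dy": 0,"dz": -0.28,"yaw": 0}
  ]
}}

```text
time: 25.9
tool_pos: [0.5548, -0.2891, 0.1471]
tool_rot: [-0.001, 0.785, 0.62, -0.0]
contact_force: [-0.8, 0.0, -1.0]
gripper_width: 0.635
grasp_force: 64.2
```

```bash
python3 - <<'E'
from h import *
im,c=shot("wrist","w10")
cv2.imwrite("pics/w10c.png",im[150:480,120:520])
T=tool(); print(T[:3,3])
go(.584,.1647,.15,.046)
E
```

```text
[ 0.55430557 -0.28876893  0.1460469 ]
dx 0.8959 dy -0.1530 dz -0.0062 yaw -0.1870 | heading y -0.235 tcp [ 0.5543 -0.2888  0.146 ] q6 -0.36
```

View pics/w10c.png

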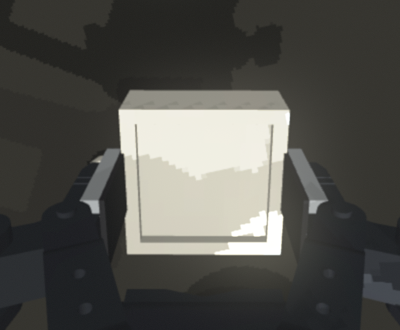

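The plinth is held square between the pads, with its top face at crop corners (120,108), (290,108), (284,253), (127,253). I'll locate it in the tool frame.

```bash
python3 - <<'E'
from h import *
p=manip.camera_params("wrist");K=p["camera_matrix"];C=p["tool_from_camera"]
uv=np.array([(120,108),(290,108),(284,253),(127,253)])+[120,150]
for zt in(-.0116,-.0126,-.008):
    d=np.c_[(uv-K[:2,2])/K[0,0],np.ones(4)]@C[:3,:3].T;o=C[:3,3];q=o+d*((zt-o[2])/d[:,2:])
    print(zt,q[:,:2].round(4).tolist(),q.mean(0).round(4))
E
```

```text
-0.0116 [[0.0277, -0.0275], [0.0276, 0.0278], [-0.028, 0.0288], [-0.0279, -0.0281]] [-0.0001  0.0003 -0.0116]
-0.0126 [[0.0281, -0.0272], [0.028, 0.0276], [-0.0272, 0.0286], [-0.0271, -0.0279]] [ 0.0004  0.0003 -0.0126]
-0.008 [[0.0264, -0.0282], [0.0264, 0.0286], [-0.0308, 0.0296], [-0.0307, -0.0289]] [-0.0022  0.0003 -0.008 ]
```

Emit:
{"api": "send_rows", "payload": {
  "increments": [
    {"claw": 1,"dx": 0.06,"dy": -0.01,"dz": 0,"yaw": 0},
    {"claw": 1,"dx": 0.16,"dy": -0.03,"dz": 0,"yaw": -0.06},
    {"claw": 1,"dx": 0.28,"dy": -0.05,"dz": 0,"yaw": -0.12},
    {"claw": 1,"dx": 0.4,"dy": -0.07,"dz": 0,"yaw": -0.187},
    {"claw": 1,"dx": 0.52,"dy": -0.09,"dz": 0,"yaw": -0.187},
    {"claw": 1,"dx": 0.64,"dy": -0.11,"dz": 0,"yaw": -0.187},
    {"claw": 1,"dx": 0.76,"dy": -0.13,"dz": 0,"yaw": -0.187},
    {"claw": 1,"dx": 0.86,"dy": -0.148,"dz": 0,"yaw": -0.187},
    {"claw": 1,"dx": 0.896,"dy": -0.153,"dz": 0,"yaw": -0.187},
    {"claw": 1,"dx": 0.896,"dy": -0.153,"dz": 0,"yaw": -0.187},
    {"claw": 1,"dx": 0.896,"dy": -0.153,"dz": 0.1,"yaw": -0.187},
    {"claw": 1,"dx": 0.896,"dy": -0.153,"dz": 0.17,"yaw": -0.187},
    {"claw": 1,"dx": 0.896,"dy": -0.153,"dz": 0.17,"yaw": -0.187},
    {"claw": 1,"dx": 0.896,"dy": -0.153,"dz": 0.17,"yaw": -0.187}
  ]
}}

```text
time: 27.7
tool_pos: [0.5861, 0.1629, 0.0646]
tool_rot: [0.001, 0.691, 0.723, 0.001]
contact_force: [-0.5, -0.1, 0.0]
gripper_width: 0.628
grasp_force: 64.1
```

```bash
python3 - <<'E'
from h import *
im,c=shot("wrist","w11")
# predicted recess circles edges on panel top visible? search the two far circles & compare
g=cv2.cvtColor(im,cv2.COLOR_BGR2GRAY)
cy,sy=np.cos(.046),np.sin(.046)
for a,b in((54,54),(-54,54)):
    X=[.584+(cy*a-sy*b)/1000,.1647+(sy*a+cy*b)/1000,.036]; u=px(c,X)[0]; print("pred px",u.round(1))
cs=cv2.HoughCircles(g[:300],cv2.HOUGH_GRADIENT,1,120,param1=100,param2=20,minRadius=45,maxRadius=70)
if cs is not None:
    for x,y,r in cs[0]: print((x,y,r),w(c,(x,y),.036)[0].round(4))
go(.584,.1647,.0384,.046)
E
```

```text
pred px [454.5 157.2]
pred px [182.4 157.9]
(np.float32(454.5), np.float32(151.5), np.float32(51.3)) [0.6352 0.2234 0.036 ]
(np.float32(182.5), np.float32(149.5), np.float32(48.6)) [0.5278 0.2195 0.036 ]
dx 0.0030 dy -0.0056 dz 0.0542 yaw -0.0008 | heading y 0.045 tcp [0.5868 0.1633 0.0655] q6 0.10
```

Emit:
{"api": "send_rows", "payload": {
  "increments": [
    {"claw": 1,"dx": 0,"dy": 0,"dz": 0,"yaw": 0},
    {"claw": 1,"dx": 0,"dy": 0,"dz": 0,"yaw": 0},
    {"claw": 1,"dx": 0,"dy": 0,"dz": 0,"yaw": 0},
    {"claw": 1,"dx": 0,"dy": 0,"dz": 0,"yaw": 0}
  ]
}}

```text
time: 28.25
tool_pos: [0.5851, 0.1641, 0.0634]
tool_rot: [0.0, 0.691, 0.723, 0.0]
contact_force: [-0.2, -0.1, 0.5]
gripper_width: 0.634
grasp_force: 64.1
```

```bash
python3 - <<'E'
from h import *
go(.584,.1652,.0384,.046)
im,c=shot("wrist","w12")
# radial edge fit of each far circle's top rim: brightest->darker transitions, least-squares circle on the z=.036 plane
g=cv2.GaussianBlur(cv2.cvtColor(im,cv2.COLOR_BGR2GRAY),(3,3),0).astype(float)
for a in((.6355,.2222),(.5277,.2175)):
    P=[]
    for t in np.linspace(0,2*np.pi,72,endpoint=False):
        r=np.linspace(.0165,.0245,60); L=np.c_[a[0]+r*np.cos(t),a[1]+r*np.sin(t),np.full(60,.036)]
        u=px(c,L).astype(np.float32); v=cv2.remap(g.astype(np.float32),u[None,:,0],u[None,:,1],1)[0]
        k=np.abs(np.gradient(v)); 
        i=np.where(k>8)[0]
        if len(i) and u[0,1]>3: P.append(L[i[-1],:2])   # outermost strong edge
    P=np.array(P); 
    for _ in range(4):
        s=np.linalg.lstsq(np.c_[2*P,np.ones(len(P))],(P**2).sum(1),rcond=None)[0]; R_=np.sqrt(s[2]+s[:2]@s[:2]); e=np.abs(np.hypot(*(P-s[:2]).T)-R_); P=P[e<max(2*np.median(e),3e-4)]
    print(s[:2].round(4),R_.round(4),len(P))
E
```

```text
dx 0.0023 dy -0.0022 dz 0.0501 yaw 0.0002 | heading y 0.046 tcp [0.5851 0.1641 0.0634] q6 0.10
[0.6346 0.2228] 0.0198 24
[0.5268 0.216 ] 0.0182 23
```

Emit:
{"api": "send_rows", "payload": {
  "increments": [
    {"claw": 1,"dx": 0.003,"dy": -0.0026,"dz": 0,"yaw": 0},
    {"claw": 1,"dx": 0.003,"dy": -0.0026,"dz": 0.02,"yaw": 0},
    {"claw": 1,"dx": 0.003,"dy": -0.0026,"dz": 0.03,"yaw": 0},
    {"claw": 1,"dx": 0.003,"dy": -0.0026,"dz": 0.036,"yaw": 0},
    {"claw": 1,"dx": 0.003,"dy": -0.0026,"dz": 0.042,"yaw": 0},
    {"claw": 1,"dx": 0.003,"dy": -0.0026,"dz": 0.046,"yaw": 0},
    {"claw": 1,"dx": 0.003,"dy": -0.0026,"dz": 0.046,"yaw": 0}
  ]
}}

```text
time: 29.18
tool_pos: [0.5837, 0.1654, 0.0402]
tool_rot: [-0.0, 0.691, 0.723, -0.0]
contact_force: [-0.2, 0.4, 0.1]
gripper_width: 0.635
grasp_force: 64.1
```

Emit:
{"api": "send_rows", "payload": {
  "increments": [
    {"claw": 1,"dx": 0,"dy": 0,"dz": 0.003,"yaw": 0},
    {"claw": 1,"dx": 0,"dy": 0,"dz": 0.005,"yaw": 0},
    {"claw": 1,"dx": 0,"dy": 0,"dz": 0.005,"yaw": 0}
  ]
}}

```text
time: 29.55
tool_pos: [0.584, 0.1655, 0.0385]
tool_rot: [0.0, 0.691, 0.723, 0.0]
contact_force: [-1.7, -0.8, 4.7]
gripper_width: 0.633
grasp_force: 64.6
```

Emit:
{"api": "send_rows", "payload": {
  "increments": [
    {"claw": 0,"dx": 0,"dy": 0,"dz": -0.003,"yaw": 0},
    {"claw": -1,"dx": 0,"dy": 0,"dz": -0.003,"yaw": 0},
    {"claw": -1,"dx": 0,"dy": 0,"dz": -0.003,"yaw": 0},
    {"claw": -1,"dx": 0,"dy": 0,"dz": -0.05,"yaw": 0},
    {"claw": -1,"dx": 0,"dy": 0,"dz": -0.12,"yaw": 0},
    {"claw": -1,"dx": 0,"dy": 0,"dz": -0.2,"yaw": 0},
    {"claw": -1,"dx": 0,"dy": 0,"dz": -0.2,"yaw": 0},
    {"claw": -1,"dx": 0,"dy": 0,"dz": -0.2,"yaw": 0}
  ]
}}

```text
time: 30.55
tool_pos: [0.5834, 0.1654, 0.1373]
tool_rot: [-0.0, 0.691, 0.723, -0.0]
contact_force: [0.1, 0.1, 0.3]
gripper_width: 1.002
grasp_force: 0.0
```

```bash
python3 - <<'E'
from h import *
im,c=shot("wrist","w13")
go(.4535,-.124,.08,.67)
E
```

```text
dx -0.5660 dy -0.2849 dz 0.1135 yaw -0.4160 | heading y 0.046 tcp [0.5829 0.1653 0.1363] q6 0.11
```

Emit:
{"api": "send_rows", "payload": {
  "increments": [
    {"claw": -1,"dx": -0.1,"dy": -0.05,"dz": 0,"yaw": -0.1},
    {"claw": -1,"dx": -0.2,"dy": -0.1,"dz": 0,"yaw": -0.2},
    {"claw": -1,"dx": -0.3,"dy": -0.15,"dz": 0,"yaw": -0.3},
    {"claw": -1,"dx": -0.4,"dy": -0.2,"dz": 0,"yaw": -0.4},
    {"claw": -1,"dx": -0.5,"dy": -0.25,"dz": 0,"yaw": -0.416},
    {"claw": -1,"dx": -0.56,"dy": -0.282,"dz": 0.05,"yaw": -0.416},
    {"claw": -1,"dx": -0.566,"dy": -0.285,"dz": 0.12,"yaw": -0.416},
    {"claw": -1,"dx": -0.566,"dy": -0.285,"dz": 0.18,"yaw": -0.416},
    {"claw": -1,"dx": -0.566,"dy": -0.285,"dz": 0.18,"yaw": -0.416},
    {"claw": -1,"dx": -0.566,"dy": -0.285,"dz": 0.24,"yaw": -0.416},
    {"claw": -1,"dx": -0.566,"dy": -0.285,"dz": 0.262,"yaw": -0.416},
    {"claw": -1,"dx": -0.566,"dy": -0.285,"dz": 0.262,"yaw": -0.416},
    {"claw": 1,"dx": -0.566,"dy": -0.285,"dz": 0.262,"yaw": -0.416},
    {"claw": 1,"dx": -0.566,"dy": -0.285,"dz": 0.262,"yaw": -0.416},
    {"claw": 1,"dx": -0.566,"dy": -0.285,"dz": 0.262,"yaw": -0.416},
    {"claw": 1,"dx": -0.566,"dy": -0.285,"dz": 0.262,"yaw": -0.416}
  ]
}}

```text
time: 32.6
tool_pos: [0.4556, -0.1244, 0.0082]
tool_rot: [0.001, 0.435, 0.9, 0.0]
contact_force: [-0.3, 0.1, 6.2]
gripper_width: 0.471
grasp_force: 61.0
```

Emit:
{"api": "send_rows", "payload": {
  "increments": [
    {"claw": -1,"dx": 0,"dy": 0,"dz": 0,"yaw": 0},
    {"claw": -1,"dx": 0,"dy": 0,"dz": 0,"yaw": 0},
    {"claw": -1,"dx": 0,"dy": 0,"dz": -0.08,"yaw": 0.05},
    {"claw": -1,"dx": 0,"dy": 0,"dz": -0.1,"yaw": 0.15},
    {"claw": -1,"dx": 0,"dy": 0,"dz": -0.1,"yaw": 0.27},
    {"claw": -1,"dx": 0,"dy": 0,"dz": -0.1,"yaw": 0.39},
    {"claw": -1,"dx": 0,"dy": 0,"dz": -0.1,"yaw": 0.51},
    {"claw": -1,"dx": 0,"dy": 0,"dz": -0.1,"yaw": 0.63},
    {"claw": -1,"dx": 0,"dy": 0,"dz": -0.1,"yaw": 0.75},
    {"claw": -1,"dx": 0,"dy": 0,"dz": -0.1,"yaw": 0.87},
    {"claw": -1,"dx": 0,"dy": 0,"dz": -0.1,"yaw": 0.99},
    {"claw": -1,"dx": 0,"dy": 0,"dz": -0.1,"yaw": 1},
    {"claw": -1,"dx": 0,"dy": 0,"dz": -0.1,"yaw": 1},
    {"claw": -1,"dx": 0,"dy": 0,"dz": -0.1,"yaw": 1}
  ]
}}

```text
time: 34.35
tool_pos: [0.4543, -0.1238, 0.0567]
tool_rot: [-0.0, 0.932, 0.363, -0.0]
contact_force: [-0.4, 0.0, -0.5]
gripper_width: 0.999
grasp_force: 0.0
```

```bash
python3 - <<'E'
from h import *
go(.4548,-.1244,.006,.67-np.pi/2)
E
```

```text
dx -0.0001 dy 0.0015 dz 0.1014 yaw 0.0481 | heading y -0.829 tcp [ 0.4543 -0.1238  0.0567] q6 0.40
```

Emit:
{"api": "send_rows", "payload": {
  "increments": [
    {"claw": -1,"dx": 0.001,"dy": 0.001,"dz": 0.05,"yaw": 0.048},
    {"claw": -1,"dx": 0.001,"dy": 0.001,"dz": 0.1,"yaw": 0.048},
    {"claw": -1,"dx": 0.001,"dy": 0.001,"dz": 0.1,"yaw": 0.048},
    {"claw": -1,"dx": 0.001,"dy": 0.001,"dz": 0.1,"yaw": 0.048},
    {"claw": 1,"dx": 0.001,"dy": 0.001,"dz": 0.1,"yaw": 0.048},
    {"claw": 1,"dx": 0.001,"dy": 0.001,"dz": 0.1,"yaw": 0.048},
    {"claw": 1,"dx": 0.001,"dy": 0.001,"dz": 0.1,"yaw": 0.048},
    {"claw": 1,"dx": 0.001,"dy": 0.001,"dz": 0.1,"yaw": 0.048},
    {"claw": 1,"dx": 0.001,"dy": 0.001,"dz": 0.1,"yaw": 0.048}
  ]
}}

```text
time: 35.48
tool_pos: [0.4562, -0.1243, 0.008]
tool_rot: [0.001, 0.945, 0.328, 0.001]
contact_force: [0.1, -0.5, 6.1]
gripper_width: 0.466
grasp_force: 61.0
```

Emit:
{"api": "send_rows", "payload": {
  "increments": [
    {"claw": 1,"dx": 0,"dy": 0,"dz": -0.08,"yaw": 0},
    {"claw": 1,"dx": 0,"dy": 0,"dz": -0.2,"yaw": 0},
    {"claw": 1,"dx": 0,"dy": 0,"dz": -0.28,"yaw": 0},
    {"claw": 1,"dx": 0,"dy": 0,"dz": -0.28,"yaw": 0},
    {"claw": 1,"dx": 0,"dy": 0,"dz": -0.28,"yaw": 0}
  ]
}}

```text
time: 36.1
tool_pos: [0.4544, -0.1235, 0.1456]
tool_rot: [-0.001, 0.945, 0.328, -0.001]
contact_force: [0.7, 0.3, -1.2]
gripper_width: 0.47
grasp_force: 60.7
```

```bash
cat >> h.py <<'E'
def held(im,zt,thr=90,box=(200,440,200,460)):
    """held light object: bounding box in tool frame at tool height zt, from row/col spans"""
    p=manip.camera_params("wrist");K=p["camera_matrix"];C=p["tool_from_camera"]
    m=(cv2.medianBlur(im,3).min(2)>thr).astype(np.uint8); x0,x1,y0,y1=box; M=np.zeros_like(m);M[y0:y1,x0:x1]=m[y0:y1,x0:x1]
    k=max(cv2.findContours(M,cv2.RETR_EXTERNAL,cv2.CHAIN_APPROX_NONE)[0],key=cv2.contourArea)[:,0]
    d=np.c_[(k-K[:2,2])/K[0,0],np.ones(len(k))]@C[:3,:3].T;o=C[:3,3];q=(o+d*((zt-o[2])/d[:,2:]))[:,:2]
    print("px",k.min(0),k.max(0),"tool",q.min(0).round(4),q.max(0).round(4))
E
python3 - <<'E'
from h import *
im,c=shot("wrist","w14"); 
for t in (90,140,180): held(im,-.008,t)
go(.584,.1655,.15,.046-np.pi/2)
E
```

```text
px [262 258] [385 378] tool [-0.0202 -0.0214] [0.0262 0.0206]
px [263 273] [384 357] tool [-0.0114 -0.0211] [0.0209 0.0202]Traceback (most recent call last):
  File "<stdin>", line 3, in <module>
  File "h.py", line 43, in held
    k=max(cv2.findContours(M,cv2.RETR_EXTERNAL,cv2.CHAIN_APPROX_NONE)[0],key=cv2.contourArea)[:,0]
      ~~~^^^^^^^^^^^^^^^^^^^^^^^^^^^^^^^^^^^^^^^^^^^^^^^^^^^^^^^^^^^^^^^^^^^^^^^^^^^^^^^^^^^^
ValueError: max() iterable argument is empty
```

```bash
python3 - <<'E'
from h import *
go(.584,.1655,.08,.046-np.pi/2)
E
```

```text
dx 0.5625 dy -0.2915 dz 0.1296 yaw 0.4152 | heading y -0.902 tcp [ 0.4539 -0.1233  0.1448] q6 0.48
```

Emit:
{"api": "send_rows", "payload": {
  "increments": [
    {"claw": 1,"dx": 0.06,"dy": -0.03,"dz": 0,"yaw": 0.05},
    {"claw": 1,"dx": 0.15,"dy": -0.08,"dz": 0,"yaw": 0.15},
    {"claw": 1,"dx": 0.25,"dy": -0.13,"dz": 0,"yaw": 0.25},
    {"claw": 1,"dx": 0.35,"dy": -0.18,"dz": 0,"yaw": 0.35},
    {"claw": 1,"dx": 0.45,"dy": -0.23,"dz": 0,"yaw": 0.415},
    {"claw": 1,"dx": 0.53,"dy": -0.275,"dz": 0,"yaw": 0.415},
    {"claw": 1,"dx": 0.562,"dy": -0.292,"dz": 0.02,"yaw": 0.415},
    {"claw": 1,"dx": 0.562,"dy": -0.292,"dz": 0.07,"yaw": 0.415},
    {"claw": 1,"dx": 0.562,"dy": -0.292,"dz": 0.12,"yaw": 0.415},
    {"claw": 1,"dx": 0.562,"dy": -0.292,"dz": 0.13,"yaw": 0.415},
    {"claw": 1,"dx": 0.562,"dy": -0.292,"dz": 0.13,"yaw": 0.415},
    {"claw": 1,"dx": 0.562,"dy": -0.292,"dz": 0.13,"yaw": 0.415},
    {"claw": 1,"dx": 0.562,"dy": -0.292,"dz": 0.13,"yaw": 0.415},
    {"claw": 1,"dx": 0.562,"dy": -0.292,"dz": 0.13,"yaw": 0.415}
  ]
}}

```text
time: 37.9
tool_pos: [0.5855, 0.1649, 0.0826]
tool_rot: [-0.0, 1.0, 0.023, 0.001]
contact_force: [-0.5, 0.5, -0.9]
gripper_width: 0.471
grasp_force: 60.7
```

```bash
python3 - <<'E'
from h import *
im,c=shot("wrist","w15")
go(.584,.1655,.054,.046-np.pi/2)
E
```

```text
dx -0.0028 dy -0.0012 dz 0.0569 yaw 0.0002 | heading y -1.525 tcp [0.5854 0.1649 0.0824] q6 1.68
```

Emit:
{"api": "send_rows", "payload": {
  "increments": [
    {"claw": 1,"dx": -0.003,"dy": -0.001,"dz": 0.02,"yaw": 0},
    {"claw": 1,"dx": -0.003,"dy": -0.001,"dz": 0.035,"yaw": 0},
    {"claw": 1,"dx": -0.003,"dy": -0.001,"dz": 0.043,"yaw": 0},
    {"claw": 1,"dx": -0.003,"dy": -0.001,"dz": 0.049,"yaw": 0},
    {"claw": 1,"dx": -0.003,"dy": -0.001,"dz": 0.054,"yaw": 0},
    {"claw": 1,"dx": -0.003,"dy": -0.001,"dz": 0.054,"yaw": 0},
    {"claw": 1,"dx": -0.003,"dy": -0.001,"dz": 0.054,"yaw": 0}
  ]
}}

```text
time: 38.83
tool_pos: [0.5837, 0.1654, 0.0551]
tool_rot: [-0.0, 1.0, 0.023, 0.0]
contact_force: [0.9, -0.2, 0.7]
gripper_width: 0.47
grasp_force: 60.7
```

Emit:
{"api": "send_rows", "payload": {
  "increments": [
    {"claw": 1,"dx": 0,"dy": 0,"dz": 0.002,"yaw": 0},
    {"claw": 1,"dx": 0,"dy": 0,"dz": 0.004,"yaw": 0},
    {"claw": 1,"dx": 0,"dy": 0,"dz": 0.004,"yaw": 0}
  ]
}}

```text
time: 39.2
tool_pos: [0.5838, 0.1654, 0.054]
tool_rot: [0.0, 1.0, 0.023, 0.0]
contact_force: [-3.3, 0.4, 6.0]
gripper_width: 0.468
grasp_force: 61.3
```

Emit:
{"api": "send_rows", "payload": {
  "increments": [
    {"claw": 0,"dx": 0,"dy": 0,"dz": -0.003,"yaw": 0},
    {"claw": -0.4,"dx": 0,"dy": 0,"dz": -0.003,"yaw": 0},
    {"claw": -1,"dx": 0,"dy": 0,"dz": -0.003,"yaw": 0},
    {"claw": -1,"dx": 0,"dy": 0,"dz": -0.05,"yaw": 0},
    {"claw": -1,"dx": 0,"dy": 0,"dz": -0.15,"yaw": 0},
    {"claw": -1,"dx": 0,"dy": 0,"dz": -0.2,"yaw": 0},
    {"claw": -1,"dx": 0,"dy": 0,"dz": -0.2,"yaw": 0},
    {"claw": -1,"dx": 0,"dy": 0,"dz": -0.2,"yaw": 0}
  ]
}}

```text
time: 40.2
tool_pos: [0.5826, 0.1652, 0.151]
tool_rot: [0.0, 1.0, 0.023, -0.001]
contact_force: [-0.1, 0.4, -1.0]
gripper_width: 0.999
grasp_force: 0.0
```

```bash
python3 - <<'E'
from h import *
im,c=shot("wrist","w16")
cv2.imwrite("pics/w16c.png",im[:330,150:500])
go(.470,-.351,.08,-1.571)
E
```

```text
dx -0.2715 dy 1.0207 dz 0.1422 yaw 0.0310 | heading y -1.525 tcp [0.5823 0.1651 0.1504] q6 1.68
```

View pics/w16c.png

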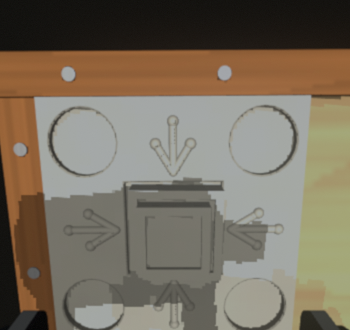

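The collar is nested squarely in the plinth at crop (178,240), and the plinth sits within the recess. Next is the rosette.

Emit:
{"api": "send_rows", "payload": {
  "increments": [
    {"claw": -1,"dx": -0.03,"dy": 0.1,"dz": 0,"yaw": 0},
    {"claw": -1,"dx": -0.06,"dy": 0.22,"dz": 0,"yaw": 0.03},
    {"claw": -1,"dx": -0.09,"dy": 0.34,"dz": 0,"yaw": 0.03},
    {"claw": -1,"dx": -0.12,"dy": 0.46,"dz": 0,"yaw": 0.03},
    {"claw": -1,"dx": -0.15,"dy": 0.58,"dz": 0,"yaw": 0.03},
    {"claw": -1,"dx": -0.19,"dy": 0.7,"dz": 0,"yaw": 0.03},
    {"claw": -1,"dx": -0.23,"dy": 0.82,"dz": 0,"yaw": 0.03},
    {"claw": -1,"dx": -0.26,"dy": 0.93,"dz": 0,"yaw": 0.03},
    {"claw": -1,"dx": -0.27,"dy": 1,"dz": 0,"yaw": 0.03},
    {"claw": -1,"dx": -0.27,"dy": 1,"dz": 0,"yaw": 0.03},
    {"claw": -1,"dx": -0.27,"dy": 1,"dz": 0.08,"yaw": 0.03},
    {"claw": -1,"dx": -0.27,"dy": 1,"dz": 0.14,"yaw": 0.03},
    {"claw": -1,"dx": -0.27,"dy": 1,"dz": 0.14,"yaw": 0.03},
    {"claw": -1,"dx": -0.27,"dy": 1,"dz": 0.14,"yaw": 0.03}
  ]
}}

```text
time: 42.0
tool_pos: [0.4723, -0.3399, 0.0833]
tool_rot: [0.0, 1.0, 0.001, 0.0]
contact_force: [-0.8, 0.1, 1.0]
gripper_width: 0.997
grasp_force: 0.0
```

```bash
python3 - <<'E'
from h import *
im,c=shot("wrist","w17"); blobs(im,c,.017,top=480)
go(.470,-.351,.007,-1.571)
i2,c2=load("w16"); q=w(c2,[(234,141),(413,140)],.036); print(q.round(4))
E
```

```text
px [ 58. 457.] rect (344.2, -175.0) (35.7, 60.6) ang 0.253 circ [ 348.1 -174.1] 65.7
px [355. 432.] rect (366.5, -357.8) (20.0, 34.9) ang 0.131 circ [ 359.  -358.8] 35.2
px [577. 455.] rect (355.3, -498.2) (53.9, 69.6) ang 0.001 circ [ 347.2 -497.6] 78.2
px [427. 409.] rect (378.7, -399.7) (35.4, 40.2) ang 1.411 circ [ 378.6 -399.7] 40.8
px [259. 417.] rect (372.2, -302.9) (12.3, 87.6) ang 0.802 circ [ 373.9 -301.1] 87.6
px [491. 354.] rect (417.3, -434.9) (64.7, 21.6) ang 0.386 circ [ 413.5 -425.5] 64.7
px [184. 349.] rect (413.6, -260.3) (70.8, 70.0) ang 0.813 circ [ 418.5 -266.6] 86.6
px [631. 148.] rect (526.0, -486.5) (65.9, 10.9) ang 0.211 circ [ 527.2 -491.8] 65.9
px [319. 184.] rect (491.2, -338.4) (366.6, 205.7) ang 1.558 circ [ 458.  -336.7] 389.8
dx -0.0057 dy 0.0207 dz 0.1544 yaw 0.0014 | heading y -1.569 tcp [ 0.4727 -0.3405  0.0842] q6 0.82
[[0.6362 0.221  0.036 ]
 [0.6416 0.1153 0.036 ]]
```

Emit:
{"api": "send_rows", "payload": {
  "increments": [
    {"claw": -1,"dx": -0.006,"dy": 0.021,"dz": 0.0,"yaw": 0},
    {"claw": -1,"dx": -0.006,"dy": 0.021,"dz": 0.07,"yaw": 0},
    {"claw": -1,"dx": -0.006,"dy": 0.021,"dz": 0.13,"yaw": 0},
    {"claw": -1,"dx": -0.006,"dy": 0.021,"dz": 0.154,"yaw": 0},
    {"claw": -1,"dx": -0.006,"dy": 0.021,"dz": 0.154,"yaw": 0},
    {"claw": 1,"dx": -0.006,"dy": 0.021,"dz": 0.154,"yaw": 0},
    {"claw": 1,"dx": -0.006,"dy": 0.021,"dz": 0.154,"yaw": 0},
    {"claw": 1,"dx": -0.006,"dy": 0.021,"dz": 0.154,"yaw": 0},
    {"claw": 1,"dx": -0.006,"dy": 0.021,"dz": 0.154,"yaw": 0}
  ]
}}

```text
time: 43.18
tool_pos: [0.4698, -0.3518, 0.0075]
tool_rot: [0.001, 1.0, 0.001, 0.001]
contact_force: [-1.1, 0.7, 5.0]
gripper_width: 0.432
grasp_force: 60.2
```

Emit:
{"api": "send_rows", "payload": {
  "increments": [
    {"claw": -1,"dx": 0,"dy": 0,"dz": 0,"yaw": 0},
    {"claw": -1,"dx": 0,"dy": 0,"dz": 0,"yaw": 0},
    {"claw": -1,"dx": 0,"dy": 0,"dz": -0.06,"yaw": -0.05},
    {"claw": -1,"dx": 0,"dy": 0,"dz": -0.1,"yaw": -0.15},
    {"claw": -1,"dx": 0,"dy": 0,"dz": -0.1,"yaw": -0.27},
    {"claw": -1,"dx": 0,"dy": 0,"dz": -0.1,"yaw": -0.39},
    {"claw": -1,"dx": 0,"dy": 0,"dz": -0.1,"yaw": -0.51},
    {"claw": -1,"dx": 0,"dy": 0,"dz": -0.1,"yaw": -0.63},
    {"claw": -1,"dx": 0,"dy": 0,"dz": -0.1,"yaw": -0.75},
    {"claw": -1,"dx": 0,"dy": 0,"dz": -0.1,"yaw": -0.87},
    {"claw": -1,"dx": 0,"dy": 0,"dz": -0.1,"yaw": -0.99},
    {"claw": -1,"dx": 0,"dy": 0,"dz": -0.1,"yaw": -1},
    {"claw": -1,"dx": 0,"dy": 0,"dz": -0.1,"yaw": -1},
    {"claw": -1,"dx": 0,"dy": 0,"dz": -0.1,"yaw": -1}
  ]
}}

```text
time: 44.92
tool_pos: [0.4688, -0.3508, 0.0557]
tool_rot: [-0.0, 0.732, 0.682, -0.0]
contact_force: [0.2, 0.3, -0.3]
gripper_width: 1.0
grasp_force: 0.0
```

```bash
python3 - <<'E'
from h import *
go(.470,-.351,.007)
E
```

```text
dx -0.0002 dy 0.0025 dz 0.0974 yaw 0.0000 | heading y -0.071 tcp [ 0.4688 -0.3508  0.0557] q6 -0.70
```

Emit:
{"api": "send_rows", "payload": {
  "increments": [
    {"claw": -1,"dx": -0.002,"dy": 0.002,"dz": 0.05,"yaw": 0},
    {"claw": -1,"dx": -0.002,"dy": 0.002,"dz": 0.098,"yaw": 0},
    {"claw": -1,"dx": -0.002,"dy": 0.002,"dz": 0.098,"yaw": 0},
    {"claw": -1,"dx": -0.002,"dy": 0.002,"dz": 0.098,"yaw": 0},
    {"claw": 1,"dx": -0.002,"dy": 0.002,"dz": 0.098,"yaw": 0},
    {"claw": 1,"dx": -0.002,"dy": 0.002,"dz": 0.098,"yaw": 0},
    {"claw": 1,"dx": -0.002,"dy": 0.002,"dz": 0.098,"yaw": 0},
    {"claw": 1,"dx": -0.002,"dy": 0.002,"dz": 0.098,"yaw": 0},
    {"claw": 1,"dx": -0.002,"dy": 0.002,"dz": 0.098,"yaw": 0}
  ]
}}

```text
time: 46.05
tool_pos: [0.4705, -0.3526, 0.0081]
tool_rot: [0.001, 0.731, 0.682, 0.0]
contact_force: [-0.4, 0.2, 6.0]
gripper_width: 0.432
grasp_force: 60.3
```

Emit:
{"api": "send_rows", "payload": {
  "increments": [
    {"claw": 1,"dx": 0,"dy": 0,"dz": -0.08,"yaw": 0},
    {"claw": 1,"dx": 0,"dy": 0,"dz": -0.2,"yaw": 0},
    {"claw": 1,"dx": 0,"dy": 0,"dz": -0.28,"yaw": 0},
    {"claw": 1,"dx": 0,"dy": 0,"dz": -0.28,"yaw": 0},
    {"claw": 1,"dx": 0,"dy": 0,"dz": -0.28,"yaw": 0}
  ]
}}

```text
time: 46.68
tool_pos: [0.4692, -0.3513, 0.1455]
tool_rot: [-0.001, 0.731, 0.682, -0.0]
contact_force: [-0.7, -0.2, 0.1]
gripper_width: 0.434
grasp_force: 60.1
```

```bash
python3 - <<'E'
from h import *
im,c=shot("wrist","w18"); 
for t in (70,90,120): held(im,-.009,t)
go(.584,.1655,.09,.046)
E
```

```text
px [200 200] [439 445] tool [-0.0489 -0.0442] [0.0464 0.041 ]
px [270 229] [439 389] tool [-0.0239 -0.019 ] [0.0367 0.0405]
px [270 265] [377 376] tool [-0.0184 -0.019 ] [0.0243 0.0185]
dx 1.0463 dy 0.1583 dz 0.1112 yaw -0.0771 | heading y -0.070 tcp [ 0.4688 -0.351   0.1446] q6 -0.70
```

Emit:
{"api": "send_rows", "payload": {
  "increments": [
    {"claw": 1,"dx": 0.06,"dy": 0.01,"dz": 0,"yaw": 0},
    {"claw": 1,"dx": 0.16,"dy": 0.03,"dz": 0,"yaw": -0.03},
    {"claw": 1,"dx": 0.28,"dy": 0.05,"dz": 0,"yaw": -0.077},
    {"claw": 1,"dx": 0.4,"dy": 0.07,"dz": 0,"yaw": -0.077},
    {"claw": 1,"dx": 0.52,"dy": 0.09,"dz": 0,"yaw": -0.077},
    {"claw": 1,"dx": 0.64,"dy": 0.11,"dz": 0,"yaw": -0.077},
    {"claw": 1,"dx": 0.76,"dy": 0.13,"dz": 0,"yaw": -0.077},
    {"claw": 1,"dx": 0.88,"dy": 0.145,"dz": 0,"yaw": -0.077},
    {"claw": 1,"dx": 0.97,"dy": 0.155,"dz": 0,"yaw": -0.077},
    {"claw": 1,"dx": 1,"dy": 0.158,"dz": 0,"yaw": -0.077},
    {"claw": 1,"dx": 1,"dy": 0.158,"dz": 0.05,"yaw": -0.077},
    {"claw": 1,"dx": 1,"dy": 0.158,"dz": 0.1,"yaw": -0.077},
    {"claw": 1,"dx": 1,"dy": 0.158,"dz": 0.1,"yaw": -0.077},
    {"claw": 1,"dx": 1,"dy": 0.158,"dz": 0.1,"yaw": -0.077}
  ]
}}

```text
time: 48.48
tool_pos: [0.5834, 0.1407, 0.0969]
tool_rot: [-0.0, 0.691, 0.723, -0.0]
contact_force: [0.2, 0.5, 0.0]
gripper_width: 0.43
grasp_force: 60.1
```

```bash
python3 - <<'E'
from h import *
go(.5838,.1654,.085,.046)
E
```

```text
dx 0.0493 dy 0.0031 dz 0.0237 yaw -0.0006 | heading y 0.045 tcp [0.5834 0.1407 0.0969] q6 0.07
```

Emit:
{"api": "send_rows", "payload": {
  "increments": [
    {"claw": 1,"dx": 0.025,"dy": 0.003,"dz": 0,"yaw": 0},
    {"claw": 1,"dx": 0.049,"dy": 0.003,"dz": 0.01,"yaw": 0},
    {"claw": 1,"dx": 0.049,"dy": 0.003,"dz": 0.024,"yaw": 0},
    {"claw": 1,"dx": 0.049,"dy": 0.003,"dz": 0.024,"yaw": 0},
    {"claw": 1,"dx": 0.049,"dy": 0.003,"dz": 0.024,"yaw": 0},
    {"claw": 1,"dx": 0.049,"dy": 0.003,"dz": 0.024,"yaw": 0}
  ]
}}

```text
time: 49.22
tool_pos: [0.5838, 0.1657, 0.085]
tool_rot: [0.0, 0.691, 0.723, 0.0]
contact_force: [-0.3, -0.5, -0.2]
gripper_width: 0.437
grasp_force: 60.1
```

```bash
python3 - <<'E'
from h import *
go(.5838,.1654,.067,.046)
E
```

```text
dx -0.0006 dy -0.0001 dz 0.0359 yaw -0.0002 | heading y 0.046 tcp [0.5838 0.1657 0.085 ] q6 0.11
```

Emit:
{"api": "send_rows", "payload": {
  "increments": [
    {"claw": 1,"dx": -0.001,"dy": 0,"dz": 0.012,"yaw": 0},
    {"claw": 1,"dx": -0.001,"dy": 0,"dz": 0.02,"yaw": 0},
    {"claw": 1,"dx": -0.001,"dy": 0,"dz": 0.027,"yaw": 0},
    {"claw": 1,"dx": -0.001,"dy": 0,"dz": 0.032,"yaw": 0},
    {"claw": 1,"dx": -0.001,"dy": 0,"dz": 0.036,"yaw": 0},
    {"claw": 1,"dx": -0.001,"dy": 0,"dz": 0.036,"yaw": 0}
  ]
}}

```text
time: 49.98
tool_pos: [0.5836, 0.1654, 0.0667]
tool_rot: [-0.0, 0.691, 0.723, -0.0]
contact_force: [-0.6, 0.3, 0.4]
gripper_width: 0.43
grasp_force: 60.1
```

Emit:
{"api": "send_rows", "payload": {
  "increments": [
    {"claw": 1,"dx": 0,"dy": 0,"dz": 0.002,"yaw": 0},
    {"claw": 1,"dx": 0,"dy": 0,"dz": 0.003,"yaw": 0},
    {"claw": 1,"dx": 0,"dy": 0,"dz": 0.003,"yaw": 0}
  ]
}}

```text
time: 50.35
tool_pos: [0.5839, 0.1655, 0.0661]
tool_rot: [0.0, 0.691, 0.723, 0.0]
contact_force: [-2.5, 0.0, 4.6]
gripper_width: 0.433
grasp_force: 60.6
```

Emit:
{"api": "send_rows", "payload": {
  "increments": [
    {"claw": 0.1,"dx": 0,"dy": 0,"dz": -0.002,"yaw": 0},
    {"claw": -0.3,"dx": 0,"dy": 0,"dz": -0.002,"yaw": 0},
    {"claw": -1,"dx": 0,"dy": 0,"dz": -0.002,"yaw": 0},
    {"claw": -1,"dx": 0,"dy": 0,"dz": -0.05,"yaw": 0},
    {"claw": -1,"dx": -0.1,"dy": 0,"dz": -0.15,"yaw": 0},
    {"claw": -1,"dx": -0.22,"dy": -0.02,"dz": -0.2,"yaw": 0},
    {"claw": -1,"dx": -0.34,"dy": -0.04,"dz": -0.25,"yaw": 0},
    {"claw": -1,"dx": -0.46,"dy": -0.06,"dz": -0.3,"yaw": 0},
    {"claw": -1,"dx": -0.56,"dy": -0.07,"dz": -0.3,"yaw": 0},
    {"claw": -1,"dx": -0.64,"dy": -0.08,"dz": -0.3,"yaw": 0},
    {"claw": -1,"dx": -0.72,"dy": -0.08,"dz": -0.3,"yaw": 0},
    {"claw": -1,"dx": -0.8,"dy": -0.08,"dz": -0.3,"yaw": 0},
    {"claw": -1,"dx": -0.8,"dy": -0.08,"dz": -0.3,"yaw": 0},
    {"claw": -1,"dx": -0.8,"dy": -0.08,"dz": -0.3,"yaw": 0},
    {"claw": -1,"dx": -0.8,"dy": -0.08,"dz": -0.3,"yaw": 0}
  ]
}}

```text
time: 52.22
tool_pos: [0.5622, -0.2349, 0.2152]
tool_rot: [-0.0, 0.69, 0.724, 0.0]
contact_force: [0.4, -0.4, 0.9]
gripper_width: 1.0
grasp_force: 0.0
```

```bash
python3 - <<'E'
from h import *
im,c=shot("wrist","w19"); blobs(im,c,.02,thr=110,top=330)
print("top"); im,c=shot("top","top3"); 
m=im.copy(); m[:180]=0; m[:,:340]=0; m[:,490:]=0
blobs2=cv2.findContours((m.min(2)>120).astype(np.uint8)[:300],cv2.RETR_EXTERNAL,cv2.CHAIN_APPROX_NONE)[0]
for k in blobs2:
    if cv2.contourArea(k)>50: print(k[:,0].mean(0).round(1),w(c,k[:,0].mean(0),.02)[0].round(3))
go(.5553,-.1817,.08,-.0)
E
```

```text
px [474. 320.] rect (699.6, -330.9) (12.7, 30.9) ang 0.705 circ [ 699.8 -331. ] 32.5
px [173. 320.] rect (434.0, -343.2) (30.6, 12.5) ang 0.988 circ [ 433.9 -343.3] 32.5
px [596. 288.] rect (799.0, -295.5) (30.1, 21.7) ang 0.928 circ [ 799.8 -296. ] 30.5
px [317. 137.] rect (554.1, -180.7) (36.4, 36.2) ang 0.827 circ [ 554.2 -180.7] 37.1
px [462.  63.] rect (659.0, -124.0) (95.7, 86.6) ang 0.047 circ [ 658.7 -124.5] 96.9
top
[460.2 231.1] [ 0.567 -0.397  0.02 ]
[360.9 203. ] [ 0.655 -0.121  0.02 ]
dx 0.1071 dy -0.0089 dz 0.2707 yaw 0.0316 | heading y 0.047 tcp [ 0.5623 -0.235   0.2154] q6 -0.57
```

Emit:
{"api": "send_rows", "payload": {
  "increments": [
    {"claw": -1,"dx": 0.1,"dy": -0.016,"dz": 0.1,"yaw": 0},
    {"claw": -1,"dx": 0.107,"dy": -0.01,"dz": 0.2,"yaw": 0},
    {"claw": -1,"dx": 0.107,"dy": -0.01,"dz": 0.3,"yaw": 0},
    {"claw": -1,"dx": 0.107,"dy": -0.01,"dz": 0.3,"yaw": 0},
    {"claw": -1,"dx": 0.107,"dy": -0.01,"dz": 0.38,"yaw": 0},
    {"claw": -1,"dx": 0.107,"dy": -0.01,"dz": 0.409,"yaw": 0},
    {"claw": -1,"dx": 0.107,"dy": -0.01,"dz": 0.409,"yaw": 0},
    {"claw": -1,"dx": 0.107,"dy": -0.01,"dz": 0.409,"yaw": 0},
    {"claw": 1,"dx": 0.107,"dy": -0.01,"dz": 0.409,"yaw": 0},
    {"claw": 1,"dx": 0.107,"dy": -0.01,"dz": 0.409,"yaw": 0},
    {"claw": 1,"dx": 0.107,"dy": -0.01,"dz": 0.409,"yaw": 0},
    {"claw": 1,"dx": 0.107,"dy": -0.01,"dz": 0.409,"yaw": 0},
    {"claw": 1,"dx": 0.107,"dy": -0.01,"dz": 0.409,"yaw": 0}
  ]
}}

```text
time: 53.95
tool_pos: [0.5554, -0.1831, 0.0117]
tool_rot: [0.001, 0.691, 0.723, 0.0]
contact_force: [-0.2, 0.5, 5.9]
gripper_width: 0.384
grasp_force: 60.0
```

Emit:
{"api": "send_rows", "payload": {
  "increments": [
    {"claw": -1,"dx": 0,"dy": 0,"dz": 0,"yaw": 0},
    {"claw": -1,"dx": 0,"dy": 0,"dz": 0,"yaw": 0},
    {"claw": -1,"dx": 0,"dy": 0,"dz": -0.06,"yaw": 0.05},
    {"claw": -1,"dx": 0,"dy": 0,"dz": -0.1,"yaw": 0.15},
    {"claw": -1,"dx": 0,"dy": 0,"dz": -0.1,"yaw": 0.27},
    {"claw": -1,"dx": 0,"dy": 0,"dz": -0.1,"yaw": 0.39},
    {"claw": -1,"dx": 0,"dy": 0,"dz": -0.1,"yaw": 0.51},
    {"claw": -1,"dx": 0,"dy": 0,"dz": -0.1,"yaw": 0.63},
    {"claw": -1,"dx": 0,"dy": 0,"dz": -0.1,"yaw": 0.75},
    {"claw": -1,"dx": 0,"dy": 0,"dz": -0.1,"yaw": 0.87},
    {"claw": -1,"dx": 0,"dy": 0,"dz": -0.1,"yaw": 0.99},
    {"claw": -1,"dx": 0,"dy": 0,"dz": -0.1,"yaw": 1},
    {"claw": -1,"dx": 0,"dy": 0,"dz": -0.1,"yaw": 1},
    {"claw": -1,"dx": 0,"dy": 0,"dz": -0.1,"yaw": 1}
  ]
}}

```text
time: 55.7
tool_pos: [0.5546, -0.1828, 0.0607]
tool_rot: [-0.0, 0.998, 0.059, -0.0]
contact_force: [-0.5, 0.2, 0.5]
gripper_width: 1.004
grasp_force: 0.0
```

Emit:
{"api": "send_rows", "payload": {
  "increments": [
    {"claw": -1,"dx": 0.001,"dy": 0,"dz": 0.05,"yaw": 0.047},
    {"claw": -1,"dx": 0.001,"dy": 0,"dz": 0.1,"yaw": 0.047},
    {"claw": -1,"dx": 0.001,"dy": 0,"dz": 0.1,"yaw": 0.047},
    {"claw": -1,"dx": 0.001,"dy": 0,"dz": 0.1,"yaw": 0.047},
    {"claw": 1,"dx": 0.001,"dy": 0,"dz": 0.1,"yaw": 0.047},
    {"claw": 1,"dx": 0.001,"dy": 0,"dz": 0.1,"yaw": 0.047},
    {"claw": 1,"dx": 0.001,"dy": 0,"dz": 0.1,"yaw": 0.047},
    {"claw": 1,"dx": 0.001,"dy": 0,"dz": 0.1,"yaw": 0.047},
    {"claw": 1,"dx": 0.001,"dy": 0,"dz": 0.1,"yaw": 0.047}
  ]
}}

```text
time: 56.82
tool_pos: [0.556, -0.1831, 0.0119]
tool_rot: [0.0, 1.0, 0.023, 0.001]
contact_force: [-0.8, 0.7, 5.7]
gripper_width: 0.386
grasp_force: 60.0
```

Emit:
{"api": "send_rows", "payload": {
  "increments": [
    {"claw": 1,"dx": 0,"dy": 0,"dz": -0.08,"yaw": 0},
    {"claw": 1,"dx": 0,"dy": 0,"dz": -0.2,"yaw": 0},
    {"claw": 1,"dx": 0,"dy": 0,"dz": -0.28,"yaw": 0},
    {"claw": 1,"dx": 0,"dy": 0,"dz": -0.28,"yaw": 0},
    {"claw": 1,"dx": 0,"dy": 0,"dz": -0.28,"yaw": 0}
  ]
}}

```text
time: 57.45
tool_pos: [0.5544, -0.1824, 0.1494]
tool_rot: [-0.0, 1.0, 0.023, -0.001]
contact_force: [-0.5, 0.3, -0.7]
gripper_width: 0.383
grasp_force: 59.8
```

```bash
cat >> h.py <<'E'
PC=np.array([.5840,.1656]); PY=.046
def pw(x,y): c,s=np.cos(PY),np.sin(PY); return PC+[c*x-s*y,s*x+c*y]
E
python3 - <<'E'
from h import *
im,c=shot("wrist","w20"); held(im,-.008,90); held(im,-.008,110)
print(pw(-.054,-.054),pw(.054,-.054)); go(*pw(-.054,-.054),.10,.046-np.pi/2)
E
```

```text
px [277 263] [370 372] tool [-0.0179 -0.0168] [0.0242 0.016 ]
px [278 284] [369 372] tool [-0.0179 -0.0165] [0.0166 0.0156]
[0.53254025 0.109174  ] [0.640426   0.11414025]
dx -0.0154 dy -0.5838 dz 0.0980 yaw 0.0002 | heading y -1.524 tcp [ 0.5539 -0.1821  0.1485] q6 1.08
```

Emit:
{"api": "send_rows", "payload": {
  "increments": [
    {"claw": 1,"dx": 0,"dy": -0.06,"dz": 0,"yaw": 0},
    {"claw": 1,"dx": 0,"dy": -0.16,"dz": 0,"yaw": 0},
    {"claw": 1,"dx": -0.01,"dy": -0.28,"dz": 0,"yaw": 0},
    {"claw": 1,"dx": -0.01,"dy": -0.4,"dz": 0,"yaw": 0},
    {"claw": 1,"dx": -0.015,"dy": -0.5,"dz": 0,"yaw": 0},
    {"claw": 1,"dx": -0.016,"dy": -0.57,"dz": 0,"yaw": 0},
    {"claw": 1,"dx": -0.016,"dy": -0.584,"dz": 0.04,"yaw": 0},
    {"claw": 1,"dx": -0.016,"dy": -0.584,"dz": 0.1,"yaw": 0},
    {"claw": 1,"dx": -0.016,"dy": -0.584,"dz": 0.16,"yaw": 0},
    {"claw": 1,"dx": -0.016,"dy": -0.584,"dz": 0.17,"yaw": 0},
    {"claw": 1,"dx": -0.016,"dy": -0.584,"dz": 0.17,"yaw": 0},
    {"claw": 1,"dx": -0.016,"dy": -0.584,"dz": 0.17,"yaw": 0},
    {"claw": 1,"dx": -0.016,"dy": -0.584,"dz": 0.17,"yaw": 0}
  ]
}}

```text
time: 59.12
tool_pos: [0.5347, 0.1085, 0.0672]
tool_rot: [-0.0, 1.0, 0.023, 0.001]
contact_force: [-0.5, -0.4, -0.6]
gripper_width: 0.384
grasp_force: 59.8
```

```bash
python3 - <<'E'
from h import *
im,c=shot("wrist","w21")
go(*pw(-.054,-.054),.0409,.046-np.pi/2)
g=cv2.cvtColor(im,cv2.COLOR_BGR2GRAY)
print("pred far recess px",px(c,[*pw(.054,-.054),.036]).round(1))
cs=cv2.HoughCircles(g[:250,150:],cv2.HOUGH_GRADIENT,1,100,param1=100,param2=20,minRadius=38,maxRadius=60)
if cs is not None:
    for x,y,r in cs[0]: print((x+150,y,r),w(c,(x+150,y),.036)[0].round(4))
E
```

```text
dx -0.0040 dy -0.0014 dz 0.0522 yaw 0.0002 | heading y -1.524 tcp [0.5345 0.1086 0.067 ] q6 1.59
pred far recess px [[322.4  18.4]]
(np.float32(320.5), np.float32(24.5), np.float32(52.6)) [0.6384 0.1148 0.036 ]
(np.float32(164.5), np.float32(176.5), np.float32(56.1)) [0.5792 0.176  0.036 ]
```

Emit:
{"api": "send_rows", "payload": {
  "increments": [
    {"claw": 1,"dx": -0.003,"dy": -0.001,"dz": 0.01,"yaw": 0},
    {"claw": 1,"dx": -0.003,"dy": -0.001,"dz": 0.02,"yaw": 0},
    {"claw": 1,"dx": -0.003,"dy": -0.001,"dz": 0.032,"yaw": 0},
    {"claw": 1,"dx": -0.003,"dy": -0.001,"dz": 0.042,"yaw": 0},
    {"claw": 1,"dx": -0.003,"dy": -0.001,"dz": 0.049,"yaw": 0},
    {"claw": 1,"dx": -0.003,"dy": -0.001,"dz": 0.049,"yaw": 0}
  ]
}}

```text
time: 59.92
tool_pos: [0.5319, 0.109, 0.0409]
tool_rot: [0.0, 1.0, 0.023, -0.0]
contact_force: [0.0, 0.4, 0.6]
gripper_width: 0.383
grasp_force: 59.8
```

Emit:
{"api": "send_rows", "payload": {
  "increments": [
    {"claw": 1,"dx": 0,"dy": 0,"dz": 0.003,"yaw": 0},
    {"claw": 1,"dx": 0,"dy": 0,"dz": 0.005,"yaw": 0},
    {"claw": 1,"dx": 0,"dy": 0,"dz": 0.005,"yaw": 0}
  ]
}}

```text
time: 60.3
tool_pos: [0.5325, 0.109, 0.0399]
tool_rot: [0.0, 1.0, 0.023, 0.0]
contact_force: [-2.2, -0.6, 5.2]
gripper_width: 0.386
grasp_force: 60.4
```

Emit:
{"api": "send_rows", "payload": {
  "increments": [
    {"claw": 0.1,"dx": 0,"dy": 0,"dz": -0.002,"yaw": 0},
    {"claw": -0.2,"dx": 0,"dy": 0,"dz": -0.002,"yaw": 0},
    {"claw": -0.2,"dx": 0,"dy": 0,"dz": -0.002,"yaw": 0},
    {"claw": -0.2,"dx": 0,"dy": 0,"dz": -0.06,"yaw": 0},
    {"claw": -1,"dx": 0,"dy": 0.1,"dz": -0.18,"yaw": 0},
    {"claw": -1,"dx": 0.01,"dy": 0.22,"dz": -0.28,"yaw": 0},
    {"claw": -1,"dx": 0.01,"dy": 0.34,"dz": -0.32,"yaw": 0},
    {"claw": -1,"dx": 0.01,"dy": 0.46,"dz": -0.32,"yaw": 0},
    {"claw": -1,"dx": 0.01,"dy": 0.58,"dz": -0.32,"yaw": 0},
    {"claw": -1,"dx": 0.01,"dy": 0.7,"dz": -0.32,"yaw": 0},
    {"claw": -1,"dx": 0.01,"dy": 0.82,"dz": -0.32,"yaw": 0},
    {"claw": -1,"dx": 0.01,"dy": 0.92,"dz": -0.32,"yaw": 0},
    {"claw": -1,"dx": 0.01,"dy": 0.98,"dz": -0.32,"yaw": 0},
    {"claw": -1,"dx": 0.01,"dy": 0.98,"dz": -0.32,"yaw": 0},
    {"claw": -1,"dx": 0.01,"dy": 0.98,"dz": -0.32,"yaw": 0},
    {"claw": -1,"dx": 0.01,"dy": 0.98,"dz": -0.32,"yaw": 0}
  ]
}}

```text
time: 62.3
tool_pos: [0.56, -0.3789, 0.1988]
tool_rot: [-0.0, 1.0, 0.024, -0.0]
contact_force: [0.1, -0.2, -0.3]
gripper_width: 1.002
grasp_force: 0.0
```

```bash
python3 - <<'E'
from h import *
im,c=shot("wrist","w22"); blobs(im,c,.02,thr=110,top=330)
go(.566,-.3945,.011,-1.525)
im,c=shot("top","top4")
cv2.imwrite("pics/c4.png",cv2.resize(im[180:300,210:340],(650,600),interpolation=cv2.INTER_CUBIC))
E
```

```text
px [525. 259.] rect (528.5, -543.2) (126.7, 139.1) ang 0.047 circ [ 523.2 -541.8] 143.7
px [346. 202.] rect (566.7, -395.6) (38.2, 37.1) ang 0.843 circ [ 566.9 -395.7] 39.5
px [ 4. 74.] rect (647.2, -148.8) (7.6, 29.1) ang 1.403 circ [ 647.9 -145. ] 29.1
px [576.  14.] rect (699.8, -546.4) (27.3, 80.4) ang 0.047 circ [ 710.4 -545.9] 80.6
dx 0.0103 dy 0.0317 dz 0.3758 yaw 0.0013 | heading y -1.523 tcp [ 0.5601 -0.3789  0.1989] q6 0.82
```

Emit:
{"api": "send_rows", "payload": {
  "increments": [
    {"claw": -1,"dx": 0.011,"dy": 0.033,"dz": 0.1,"yaw": 0},
    {"claw": -1,"dx": 0.011,"dy": 0.033,"dz": 0.2,"yaw": 0},
    {"claw": -1,"dx": 0.011,"dy": 0.033,"dz": 0.28,"yaw": 0},
    {"claw": -1,"dx": 0.011,"dy": 0.033,"dz": 0.28,"yaw": 0},
    {"claw": -1,"dx": 0.011,"dy": 0.033,"dz": 0.34,"yaw": 0},
    {"claw": -1,"dx": 0.011,"dy": 0.033,"dz": 0.376,"yaw": 0},
    {"claw": -1,"dx": 0.011,"dy": 0.033,"dz": 0.376,"yaw": 0},
    {"claw": -1,"dx": 0.011,"dy": 0.033,"dz": 0.376,"yaw": 0},
    {"claw": 1,"dx": 0.011,"dy": 0.033,"dz": 0.376,"yaw": 0},
    {"claw": 1,"dx": 0.011,"dy": 0.033,"dz": 0.376,"yaw": 0},
    {"claw": 1,"dx": 0.011,"dy": 0.033,"dz": 0.376,"yaw": 0},
    {"claw": 1,"dx": 0.011,"dy": 0.033,"dz": 0.376,"yaw": 0},
    {"claw": 1,"dx": 0.011,"dy": 0.033,"dz": 0.376,"yaw": 0}
  ]
}}

```text
time: 64.03
tool_pos: [0.5667, -0.397, 0.0118]
tool_rot: [0.001, 1.0, 0.023, 0.001]
contact_force: [-0.1, 0.3, 5.5]
gripper_width: 0.386
grasp_force: 60.0
```

Emit:
{"api": "send_rows", "payload": {
  "increments": [
    {"claw": -1,"dx": 0,"dy": 0,"dz": 0,"yaw": 0},
    {"claw": -1,"dx": 0,"dy": 0,"dz": 0,"yaw": 0},
    {"claw": -1,"dx": 0,"dy": 0,"dz": -0.06,"yaw": -0.05},
    {"claw": -1,"dx": 0,"dy": 0,"dz": -0.1,"yaw": -0.15},
    {"claw": -1,"dx": 0,"dy": 0,"dz": -0.1,"yaw": -0.27},
    {"claw": -1,"dx": 0,"dy": 0,"dz": -0.1,"yaw": -0.39},
    {"claw": -1,"dx": 0,"dy": 0,"dz": -0.1,"yaw": -0.51},
    {"claw": -1,"dx": 0,"dy": 0,"dz": -0.1,"yaw": -0.63},
    {"claw": -1,"dx": 0,"dy": 0,"dz": -0.1,"yaw": -0.75},
    {"claw": -1,"dx": 0,"dy": 0,"dz": -0.1,"yaw": -0.87},
    {"claw": -1,"dx": 0,"dy": 0,"dz": -0.1,"yaw": -0.99},
    {"claw": -1,"dx": 0,"dy": 0,"dz": -0.1,"yaw": -1},
    {"claw": -1,"dx": 0,"dy": 0,"dz": -0.1,"yaw": -1},
    {"claw": -1,"dx": 0,"dy": 0,"dz": -0.1,"yaw": -1}
  ]
}}

```text
time: 65.78
tool_pos: [0.566, -0.3964, 0.0606]
tool_rot: [-0.0, 0.716, 0.698, -0.0]
contact_force: [0.2, 0.3, -0.7]
gripper_width: 1.0
grasp_force: 0.0
```

Emit:
{"api": "send_rows", "payload": {
  "increments": [
    {"claw": -1,"dx": -0.001,"dy": 0.001,"dz": 0.05,"yaw": 0},
    {"claw": -1,"dx": -0.001,"dy": 0.001,"dz": 0.1,"yaw": 0},
    {"claw": -1,"dx": -0.001,"dy": 0.001,"dz": 0.1,"yaw": 0},
    {"claw": -1,"dx": -0.001,"dy": 0.001,"dz": 0.1,"yaw": 0},
    {"claw": 1,"dx": -0.001,"dy": 0.001,"dz": 0.1,"yaw": 0},
    {"claw": 1,"dx": -0.001,"dy": 0.001,"dz": 0.1,"yaw": 0},
    {"claw": 1,"dx": -0.001,"dy": 0.001,"dz": 0.1,"yaw": 0},
    {"claw": 1,"dx": -0.001,"dy": 0.001,"dz": 0.1,"yaw": 0},
    {"claw": 1,"dx": -0.001,"dy": 0.001,"dz": 0.1,"yaw": 0}
  ]
}}

```text
time: 66.9
tool_pos: [0.5673, -0.3976, 0.0121]
tool_rot: [0.001, 0.716, 0.698, 0.0]
contact_force: [-0.5, -0.1, 5.6]
gripper_width: 0.386
grasp_force: 60.0
```

Emit:
{"api": "send_rows", "payload": {
  "increments": [
    {"claw": 1,"dx": 0,"dy": 0,"dz": -0.08,"yaw": 0},
    {"claw": 1,"dx": 0,"dy": 0,"dz": -0.2,"yaw": 0},
    {"claw": 1,"dx": 0,"dy": 0,"dz": -0.28,"yaw": 0},
    {"claw": 1,"dx": 0,"dy": 0,"dz": -0.28,"yaw": 0},
    {"claw": 1,"dx": 0,"dy": 0,"dz": -0.28,"yaw": 0}
  ]
}}

```text
time: 67.53
tool_pos: [0.5658, -0.3964, 0.1491]
tool_rot: [-0.001, 0.716, 0.698, -0.0]
contact_force: [0.1, -0.3, -0.9]
gripper_width: 0.382
grasp_force: 59.8
```

```bash
python3 - <<'E'
from h import *
im,c=shot("top","top5")
def rect(n):
    im,c=load(n)
    m=(im.min(2)>175).astype(np.uint8); m[:200]=0;m[300:]=0;m[:,:225]=0;m[:,330:]=0
    k=max(cv2.findContours(m,cv2.RETR_EXTERNAL,cv2.CHAIN_APPROX_NONE)[0],key=cv2.contourArea)[:,0].astype(np.float32)
    r=cv2.minAreaRect((w(c,k,.036)[:,:2]*1000).astype(np.float32)); print(n,np.round(r[0],1),np.round(r[1],1),round(np.radians(r[2]),3))
for n in("top3","top4","top5"): rect(n)
go(*pw(.054,-.054),.14,.046); go(*pw(-.054,-.054),.14,.046)
E
```

```text
top3 [545.2 121.6] [247.6 244. ] 0.051
top4 [545.4 120.8] [247.7 245.4] 0.053
top5 [545.3 121.5] [247.7 243.9] 0.053
dx 1.0236 dy 0.1250 dz 0.0185 yaw -0.0470 | heading y -0.025 tcp [ 0.5654 -0.396   0.148 ] q6 -0.69
dx 1.0084 dy -0.0905 dz 0.0192 yaw -0.0470 | heading y -0.025 tcp [ 0.5654 -0.396   0.148 ] q6 -0.69
```

Emit:
{"api": "send_rows", "payload": {
  "increments": [
    {"claw": 1,"dx": 0.06,"dy": 0.01,"dz": 0,"yaw": 0},
    {"claw": 1,"dx": 0.16,"dy": 0.02,"dz": 0,"yaw": -0.047},
    {"claw": 1,"dx": 0.28,"dy": 0.04,"dz": 0,"yaw": -0.047},
    {"claw": 1,"dx": 0.4,"dy": 0.05,"dz": 0,"yaw": -0.047},
    {"claw": 1,"dx": 0.52,"dy": 0.07,"dz": 0,"yaw": -0.047},
    {"claw": 1,"dx": 0.64,"dy": 0.08,"dz": 0,"yaw": -0.047},
    {"claw": 1,"dx": 0.76,"dy": 0.1,"dz": 0,"yaw": -0.047},
    {"claw": 1,"dx": 0.88,"dy": 0.115,"dz": 0,"yaw": -0.047},
    {"claw": 1,"dx": 0.97,"dy": 0.125,"dz": 0,"yaw": -0.047},
    {"claw": 1,"dx": 1,"dy": 0.125,"dz": 0,"yaw": -0.047},
    {"claw": 1,"dx": 1,"dy": 0.125,"dz": 0.08,"yaw": -0.047},
    {"claw": 1,"dx": 1,"dy": 0.125,"dz": 0.14,"yaw": -0.047},
    {"claw": 1,"dx": 1,"dy": 0.125,"dz": 0.14,"yaw": -0.047},
    {"claw": 1,"dx": 1,"dy": 0.125,"dz": 0.14,"yaw": -0.047},
    {"claw": 1,"dx": 1,"dy": 0.125,"dz": 0.14,"yaw": -0.047}
  ]
}}

```text
time: 69.45
tool_pos: [0.6426, 0.101, 0.0828]
tool_rot: [0.001, 0.691, 0.723, 0.001]
contact_force: [-0.4, -0.2, -0.8]
gripper_width: 0.385
grasp_force: 59.8
```

```bash
python3 - <<'E'
from h import *
im,c=shot("wrist","w23")
go(*pw(.054,-.054),.0415,.046)
g=cv2.cvtColor(im,cv2.COLOR_BGR2GRAY)
print("pred recess_1 px",px(c,[*pw(.054,.054),.036]).round(1))
cs=cv2.HoughCircles(g[:250,150:],cv2.HOUGH_GRADIENT,1,100,param1=100,param2=20,minRadius=38,maxRadius=60)
if cs is not None:
    for x,y,r in cs[0]: print((x+150,y,r),w(c,(x+150,y),.036)[0].round(4))
E
```

```text
dx 0.0262 dy -0.0033 dz 0.0826 yaw -0.0002 | heading y 0.046 tcp [0.6425 0.1011 0.0828] q6 -0.00
pred recess_1 px [[319.3 -15.1]]
(np.float32(320.5), np.float32(244.5), np.float32(41.4)) [0.6405 0.1149 0.036 ]
(np.float32(173.5), np.float32(131.5), np.float32(50.5)) [0.575  0.1632 0.036 ]
```

Emit:
{"api": "send_rows", "payload": {
  "increments": [
    {"claw": 1,"dx": 0.026,"dy": -0.003,"dz": 0.0,"yaw": 0},
    {"claw": 1,"dx": 0.026,"dy": -0.003,"dz": 0.02,"yaw": 0},
    {"claw": 1,"dx": 0.026,"dy": -0.003,"dz": 0.04,"yaw": 0},
    {"claw": 1,"dx": 0.026,"dy": -0.003,"dz": 0.04,"yaw": 0},
    {"claw": 1,"dx": 0.026,"dy": -0.003,"dz": 0.04,"yaw": 0},
    {"claw": 1,"dx": 0.026,"dy": -0.003,"dz": 0.04,"yaw": 0}
  ]
}}

```text
time: 70.25
tool_pos: [0.6395, 0.1141, 0.0612]
tool_rot: [0.0, 0.691, 0.723, 0.0]
contact_force: [-0.2, -0.1, -0.0]
gripper_width: 0.388
grasp_force: 59.8
```

```bash
python3 - <<'E'
from h import *
go(*pw(.054,-.054),.0415,.046)
E
```

```text
dx -0.0001 dy 0.0018 dz 0.0393 yaw -0.0001 | heading y 0.046 tcp [0.6395 0.1141 0.0612] q6 0.02
```

Emit:
{"api": "send_rows", "payload": {
  "increments": [
    {"claw": 1,"dx": 0,"dy": 0.002,"dz": 0.012,"yaw": 0},
    {"claw": 1,"dx": 0,"dy": 0.002,"dz": 0.022,"yaw": 0},
    {"claw": 1,"dx": 0,"dy": 0.002,"dz": 0.032,"yaw": 0},
    {"claw": 1,"dx": 0,"dy": 0.002,"dz": 0.039,"yaw": 0},
    {"claw": 1,"dx": 0,"dy": 0.002,"dz": 0.039,"yaw": 0}
  ]
}}

```text
time: 70.88
tool_pos: [0.6399, 0.1143, 0.0407]
tool_rot: [-0.0, 0.691, 0.723, -0.0]
contact_force: [-0.5, -0.1, -0.2]
gripper_width: 0.386
grasp_force: 59.8
```

Emit:
{"api": "send_rows", "payload": {
  "increments": [
    {"claw": 1,"dx": 0,"dy": 0,"dz": 0.003,"yaw": 0},
    {"claw": 1,"dx": 0,"dy": 0,"dz": 0.005,"yaw": 0},
    {"claw": 1,"dx": 0,"dy": 0,"dz": 0.005,"yaw": 0}
  ]
}}

```text
time: 71.25
tool_pos: [0.6405, 0.1144, 0.0401]
tool_rot: [0.0, 0.691, 0.723, 0.0]
contact_force: [-2.0, -0.1, 6.5]
gripper_width: 0.379
grasp_force: 60.4
```

Emit:
{"api": "send_rows", "payload": {
  "increments": [
    {"claw": 0.1,"dx": 0,"dy": 0,"dz": -0.002,"yaw": 0},
    {"claw": -0.2,"dx": 0,"dy": 0,"dz": -0.002,"yaw": 0},
    {"claw": -0.2,"dx": 0,"dy": 0,"dz": -0.002,"yaw": 0},
    {"claw": -0.2,"dx": 0,"dy": 0,"dz": -0.06,"yaw": 0},
    {"claw": -1,"dx": 0,"dy": 0,"dz": -0.16,"yaw": 0},
    {"claw": -1,"dx": 0,"dy": -0.05,"dz": -0.26,"yaw": 0},
    {"claw": -1,"dx": 0,"dy": -0.1,"dz": -0.32,"yaw": 0},
    {"claw": -1,"dx": 0,"dy": -0.1,"dz": -0.32,"yaw": 0},
    {"claw": -1,"dx": 0,"dy": -0.1,"dz": -0.32,"yaw": 0},
    {"claw": -1,"dx": 0,"dy": -0.1,"dz": -0.32,"yaw": 0}
  ]
}}

```text
time: 72.5
tool_pos: [0.5897, 0.1119, 0.1964]
tool_rot: [-0.001, 0.691, 0.723, -0.001]
contact_force: [-0.3, -0.0, -0.7]
gripper_width: 1.001
grasp_force: 0.0
```

```bash
python3 - <<'E'
from h import *
im,c=shot("wrist","w24"); t,_=shot("top","top6")
cv2.imwrite("pics/w24c.png",np.hstack([cv2.resize(im[:400,80:560],(480,400)),cv2.resize(t[180:300,215:335],(320,320))[:, :] if 0 else cv2.copyMakeBorder(cv2.resize(t[180:300,215:335],(320,320)),0,80,0,0,0)]))
E
```

```text
(no output)
```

View pics/w24c.png

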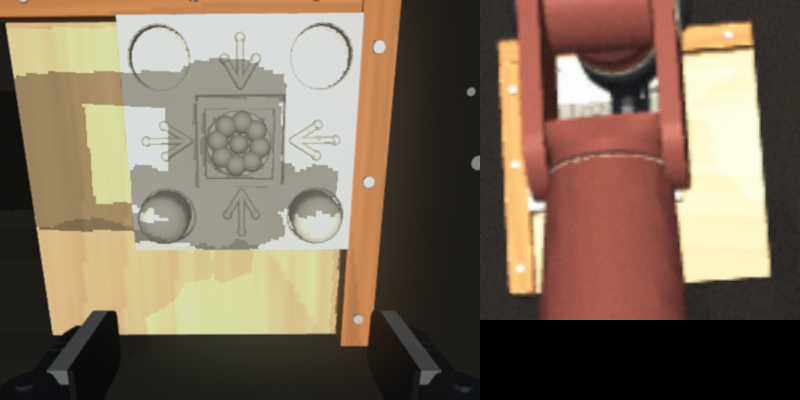

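Final view: rosette (240,145) nested in collar and plinth, bosses seated at (165,215) and (315,215), and the panel against both fences. I'll check the flushness numerically.

```bash
python3 - <<'E'
from h import *
im,c=load("w24")
hsv=cv2.cvtColor(cv2.GaussianBlur(im,(3,3),0),cv2.COLOR_BGR2HSV).astype(int)
# fence strip: orange (sat high, hue ~10-18). far fence: scan columns downwards; right fence: scan rows leftwards
def isf(p): return p[...,1]>120
cols=[(x,next(y for y in range(5,60) if not (hsv[y,x,1]>110))) if hsv[6,x,1]>110 else None for x in range(90,440,25)]
cols=[q for q in cols if q]
for q in cols: 
    print(q,hsv[q[1]-2,q[0]],hsv[q[1]+1,q[0]],hsv[q[1]+5,q[0]],"z32",((w(c,q,.032)[0,:2]-B)@[-np.sin(PY),np.cos(PY)]).round(4),"z36",((w(c,q,.036)[0,:2]-B)@[-np.sin(PY),np.cos(PY)]).round(4))
for y in (30,90,150,210,240,265,290,320):
    r=[x for x in range(400,470) if hsv[y,x,1]>110]; 
    if r: q=(r[0],y); print(q,"z32",((w(c,q,.032)[0,:2]-B)@[np.cos(PY),np.sin(PY)]).round(4),"z36",((w(c,q,.036)[0,:2]-B)@[np.cos(PY),np.sin(PY)]).round(4), hsv[y,r[0]-3],hsv[y,r[0]])
go(*bw(.005,-.09),.12,BY)
E
```

```text
(90, 23) [ 15 139  75] [ 18 101 214] [ 23  86 216] z32 0.1052 z36 0.1045
(115, 22) [ 13 158  58] [ 18 100 186] [ 19  97 216] z32 0.1058 z36 0.105
(140, 22) [ 13 150  61] [ 19  99 190] [ 24  83 217] z32 0.1058 z36 0.105
(165, 22) [ 15 141  67] [ 21  89 197] [ 24  81 217] z32 0.1057 z36 0.105
(190, 21) [ 14 146  61] [ 22  91 168] [ 28  72 217] z32 0.1063 z36 0.1056
(215, 14) [ 14 153 195] [ 17  22 212] [ 60   3 221] z32 0.1104 z36 0.1096
(240, 14) [ 13 146 195] [ 19  13 213] [ 83   5 221] z32 0.1104 z36 0.1096
(265, 13) [ 13 151 196] [ 13  42 208] [ 83   5 221] z32 0.1109 z36 0.1101
(290, 13) [ 13 151 198] [ 12  26 214] [ 90   2 220] z32 0.1109 z36 0.1101
(315, 13) [ 13 150 199] [ 12  26 214] [ 80   3 221] z32 0.1109 z36 0.1101
(340, 13) [ 13 147 199] [ 15  21 214] [ 90   3 220] z32 0.1109 z36 0.1101
(365, 13) [ 13 144 200] [ 19  17 214] [ 70   3 220] z32 0.1108 z36 0.11
(390, 12) [ 13 151 198] [ 15  45 208] [ 53   5 220] z32 0.1114 z36 0.1106
(415, 12) [ 13 151 197] [ 15  29 213] [ 53   5 220] z32 0.1114 z36 0.1106
(444, 30) z32 0.1098 z36 0.1088 [ 23   9 216] [ 13 139 205]
(440, 90) z32 0.1101 z36 0.1091 [ 23   9 217] [ 13 134 205]
(436, 150) z32 0.1104 z36 0.1094 [ 23   9 217] [ 13 135 208]
(432, 210) z32 0.1107 z36 0.1097 [ 25  14 216] [ 13 138 212]
(430, 240) z32 0.1109 z36 0.1098 [ 24  12 215] [ 13 137 199]
(424, 265) z32 0.1077 z36 0.1067 [ 16 106  82] [ 15 114  85]
(419, 290) z32 0.1052 z36 0.1042 [ 18  99 195] [ 17 113  86]
(417, 320) z32 0.1052 z36 0.1043 [ 18 100 212] [ 17 115  93]
dx -0.1319 dy -0.0520 dz 0.1537 yaw -0.0011 | heading y 0.046 tcp [0.5899 0.1119 0.1968] q6 0.02
```

```bash
python3 -c "
from plant import manip
print(manip.job_done())"
```

```text
the job is handed in; nothing more can be done
None
```

The job is handed in at about 73 s: the leaf tool lies flat in the tray, the panel measures flush in the corner to about 1 mm, and plinth, collar, rosette and both bosses each stopped within about 0.1 mm of the height expected for fully home.

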